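# Turn the forming plate and clip it in the bench holder

## Task

The next piece needs the other end of the graphite forming plate. Draw the plate out of its bench holder, turn it end for end with the same edge up, and seat it fully back in the groove where it was, so that the tapered nose now juts out past the open end of the holder; then open the big spring clip lying on the bench by its levers, push it well down, levers up, over the plate and the steel upright behind it, and let it close so that it pinches the two together. Leave the other tools where they lie.

Things in the scene. Friction and masses are not known exactly. Their poses are not given: they have to be found in the camera images.
- stand: Bench holder for forming plates, fixed. Origin on the bench below the seated plate's middle; z up, y along the groove. A grey base 110 mm (x) by 192 mm (y -133 to +59), 12 mm thick, carries two rails, 5.5 to 26 mm either side of the middle in x, y -132 to +45, tops 40 mm above the bench. The +y end is open. A seated plate's middle is at x = 0, y = 0 (mm, here and below).
- groove_floor (a point): Floor of the groove between the rails, below the seated plate's middle, 12 mm above the bench; axes as the holder's. The groove is 11 mm wide, its upper 6 mm flare to 20 mm at the rail tops. It is open at its +y end, 45 mm from here, past which a seated plate juts 75 mm; at the other end the face of a stop is 126 mm from here.
- upright_top (a point): Middle of the top edge of the holder's steel upright, 96 mm above the bench, level with the seated plate's top edge; axes as the holder's. The upright is 6 mm thick (holder x -11.5 to -5.5) and 50 mm wide (y -78 to -28), and flush with the groove's -x wall, so 1.5 mm behind a centred plate.
- plate_center (a point): Middle, half-way up, of the loose graphite forming plate: dark grey, 240 mm long, 84 high, 8 thick, 0.24 to 0.38 kg, balanced about here. x across its thickness, y along its length, z up. The middle 160 mm of its top edge are straight. It starts upright in the groove, its +y end (round hollow of 30 mm radius in the end face) out past the holder's +y end.
- plate_nose (a point): Tip of the plate's blunt nose, its -y end: 115 mm from the plate's middle along -y, 11 mm above the lower edge. Towards it the upper corner slopes away, from 80 mm off the middle at the top edge to 120 mm off low down.
- clip_pivot (a point): Hinge, midway along, of the loose steel spring clip (bulldog pattern, 46 mm wide along the hinge, 0.1 to 0.15 kg). Shut: y along the hinge, z from jaws to levers, x from half to half (symmetric). It starts shut, lying on one half, hinge level and 22 mm up, z 14 degrees above level, levers roughly to +y (the robot's left); its upright sides, 46 mm apart, can be gripped at the hinge.
- clip_lips (a point): Middle of the shut jaws' underside, 38 mm from the hinge (-z); axes of the clip's one half. The lips turn outwards into a flat foot 26 mm (x) by 46 mm on which the shut clip can stand, levers up. From the lips the jaw faces widen to 24 mm apart at the hinge, which closes the throat 7 mm below its axis.
- clip_levers (a point): Midway between the ends of the shut clip's two levers, 36 mm from the hinge (+z); axes of the clip's one half. The levers, 34 mm wide, flare from the hinge to rolled ends 7 mm thick, 63 mm apart over their outsides when shut.
- clip_jaw (a joint): Opening of the clip, rad: 0 shut; 0.96 fully open, jaws 33 mm apart, lever ends 23 mm over their outsides and 45 mm above the hinge. Squeezing the lever ends opens it: 9 N to start, 13 N fully open; let go, it shuts by itself. Each half turns by half the angle from the middle plane. 0.4 with upright and plate between the jaws, 0.23 with the plate alone.
- jacks: Bystander, to be left alone: large steel jacks (sprung tongs, 240 mm). Origin on its underside.
- shears: Bystander, to be left alone: hand shears with two finger loops (190 mm). Origin on its underside.
- tweezers: Bystander, to be left alone: long dark steel tweezers (200 mm). Origin on its underside.
- block: Bystander, to be left alone: wooden shaping ladle: cup 90 mm wide, 60 mm high, with a handle. Origin on its underside.
- paddle: Bystander, to be left alone: wooden paddle (300 mm). Origin on its underside.
- wax_tin: Bystander, to be left alone: round tin of wax, 48 mm wide, 24 mm high. Origin on its underside.
- tumbler: Bystander, to be left alone: amber glass tumbler, 76 mm wide, 95 mm high. Origin on its underside.
- spare_former: Bystander, to be left alone: small flat graphite former with one round side, lying flat, 8 mm thick. Origin on its underside.
Things that resemble listed ones, but are neither listed nor needed, are in the scene too. Of the things shaped like the part that bears clip_pivot, the bare steel one is meant. Leave any pink look-alike of the part that bears plate_center alone.

How it is judged:
By the outcome, as a careful person would: the job done as asked, in the order asked, and still so for the second after the job is handed in, with the robot touching nothing.
It also fails if it takes over 72 s, if anything falls off the work surface, if the arm or the gripper's body presses on something with over 40 N, if the wrist force passes 120 N, or if a joint passes its speed limit or range.

## Robot

A 6-joint arm with a two-finger parallel gripper is mounted at the origin on the work surface. World frame = base frame: x ahead of the robot, y to its left, z up, the work surface at z = 0. Lengths are in m, angles in rad, forces in N, time in s.
With the tool pointing down it reaches from about 0.325 to 0.9 m from the base axis. Payload 6.1 kg.
Tool frame: the origin (TCP) lies at the very end of the fingers, on their centre line; the grasp point (between the pads) lies behind it (manip.grasp_offset is the z of the grasp point in the tool frame, in m); z points along the fingers, y is the line along which they close (so a half turn about z gives the same grasp; the last joint's range is limited). The gripper opens to 85 mm and grips with 20 to 120 N. Pads are 22 mm wide; open, the fingers measure 114 mm over their backs; the gripper's body (76 mm by 85 mm) begins 54 mm behind the grasp point. The pads swing forward as they close: fully open they stand 13 mm farther back than shut.
Start: joints at [1.19, 0.22, 1.526, -0, 1.395, -0.126], TCP at [0.158, 0.605, 0.231] pointing down, gripper open.
Joint ranges: [-2.98, 2.98], [-0.91, 2.08], [0.09, 2.57], [-1.24, 4.39], [0.2, 2.65], [-2.68, 2.68]. Speed limits (rad/s): [2.57, 2.57, 3.01, 3.14, 3.14, 3.14].

## Interface

Orientations are given as a rotation vector (axis times angle).
In Python, from station import manip gives the robot as it stands. The module is installed in compiled form; this text tells all that it offers.
- The arm moves only by the tool servo_tool, never from a script. Its argument "targets" is a list of rows, each an object of numbers: "grip": the gripper command: -1 is fully open, 1 is shut, values between are in proportion; "tx", "ty", "tz": the shift along the tool's x, y, z in mm; "rx", "ry", "rz": the turn, a rotation vector about the tool's x, y, z in rad. In form: [{"grip": .., "tx": .., "ty": .., "tz": .., "rx": .., "ry": .., "rz": ..}, ...]. A call has 1 to 12 rows; each row shifts and turns the commanded pose from where the row before left it, along the tool's axes as they then stand; what a row does not reach is not made up. A row lasts 1/12 s, in which the tool goes at most 41.7 mm and 7.16 degrees, less where a joint would pass 70% of its speed; a pose out of reach is approached as far as the arm can. A call with a gripper value outside its range is refused whole. The fingers move at their own pace and stop on an object; the grip force is fixed at half the most. Time passes only in rows, so rows that do not move let the fingers close. It gives the time, the measured TCP pose, the force, the opening and the grip force at its end, in the units of the state.
- manip.observe(): the state, without advancing time (a new reading comes with each control period).
- manip.grab_frame(name): name is "scene" or "top" or "wrist"; returns a dict with "color" (480x640x3 uint8, red, green, blue), "depth" (480x640 float32, m along the optical axis (not along the pixel's ray), 0 where there is no reading), "mtx" (3x3 intrinsics, pixels), "rvec" (rotation vector, rad) and "tvec" (3), from world to camera coordinates, as OpenCV has them; the wrist camera has in their place "tool_from_camera" (4x4, takes a point from camera to tool coordinates, whose origin is the TCP and whose axes are the flange's). Camera axes: x right, y down, z forward; pixel columns grow to the right and rows downward; lengths in m; the calibration is good to about 2 mm. A picture is of the moment at which its call begins: read the wrist's pose just before it.
- manip.hand_in(): hands the job in; it is judged then, once.
The state is a dict: "time_s": time; "joint_pos": joint angles; "joint_vel": joint speeds; "effort": joint torques, N m; "eef_pos": TCP position; "tcp_rot": TCP orientation; "force": force on the tool from outside, world axes, zero at the start; "wrist_torque": the same for the moment, N m; "gripper_width": finger opening in m; "gripper_force": force on a finger pad.
Only numpy, scipy, OpenCV 4.12 (cv2) and the standard library are available. Lean on these libraries where they do the work, as an engineer would, in place of code of your own. Each camera call takes 0.05 s, during which the arm holds its last target. There are 200 camera calls.

## Working session

There is one attempt and no reset: what is moved stays moved. The work goes in short steps, Python scripts to look and compute and a tool call to move; the robot and the scene stay as the last step left them, time stands still between calls to the robot, and variables do not carry over. Pictures are saved under pics/ and viewed, at most 10 in all, crops included, and the job is handed in when it is done.

Besides the shell and the picture viewer there is one more tool, called after ">>>" as a command line: name --argument value ..., lists and objects as JSON in quotes. servo_tool: Moves the arm, as the interface text tells. Its arguments: {"type":"object","properties":{"targets":{"type":"array","items":{"type":"object","properties":{"grip":{"type":"number"},"tx":{"type":"number"},"ty":{"type":"number"},"tz":{"type":"number"},"rx":{"type":"number"},"ry":{"type":"number"},"rz":{"type":"number"}}}}},"required":["targets"]}

```bash
mkdir -p pics; cat > h.py <<'E'
from station import manip
import numpy as np, cv2
from scipy.spatial.transform import Rotation as R
np.set_printoptions(precision=4,suppress=True)
def grab(n):
    s=manip.observe(); f=manip.grab_frame(n)
    if n=="wrist":
        T=np.eye(4);T[:3,:3]=R.from_rotvec(s["tcp_rot"]).as_matrix();T[:3,3]=s["eef_pos"]
        f["W"]=T@f["tool_from_camera"]
    else:
        Rm=cv2.Rodrigues(np.array(f["rvec"],float))[0];T=np.eye(4)
        T[:3,:3]=Rm.T;T[:3,3]=-Rm.T@np.array(f["tvec"]).ravel();f["W"]=T
    np.savez("last_"+n,**{k:f[k] for k in("color","depth","mtx","W")})
    return f
def load(n): return dict(np.load("last_"+n+".npz"))
def pt(f,u,v):
    d=f["depth"][v-1:v+2,u-1:u+2];d=d[d>0]
    d=np.median(d) if len(d) else 0
    K=f["mtx"];c=np.array([(u-K[0,2])/K[0,0]*d,(v-K[1,2])/K[1,1]*d,d,1]);return (f["W"]@c)[:3]
def ray(f,u,v,z):
    K=f["mtx"];r=f["W"][:3,:3]@np.array([(u-K[0,2])/K[0,0],(v-K[1,2])/K[1,1],1]);o=f["W"][:3,3]
    return o+r*(z-o[2])/r[2]
def cloud(f):
    K=f["mtx"];d=f["depth"];v,u=np.mgrid[:480,:640]
    c=np.stack([(u-K[0,2])/K[0,0]*d,(v-K[1,2])/K[1,1]*d,d],-1)
    return c@f["W"][:3,:3].T+f["W"][:3,3]
def save(n,im): cv2.imwrite("pics/"+n,cv2.cvtColor(im,cv2.COLOR_RGB2BGR))
def st():
    s=manip.observe();print(s["time_s"],s["eef_pos"],s["tcp_rot"],s["force"],s["gripper_width"],s["gripper_force"]);print(R.from_rotvec(s["tcp_rot"]).as_matrix(),s["joint_pos"])
E
python3 - <<'E'
from h import *
for n in("top","scene"):
    f=grab(n);save(n+"0.png",f["color"]);print(n,f["W"],f["mtx"][0,0])
st();print(manip.grasp_offset)
E
```

```text
top [[-0.0105 -0.9871  0.1596  0.3136]
 [-0.9999  0.0123  0.0098 -0.0075]
 [-0.0116 -0.1595 -0.9871  1.3726]
 [ 0.      0.      0.      1.    ]] 532.802486108339
scene [[-0.2328  0.6051 -0.7613  1.3208]
 [ 0.9723  0.1601 -0.1701  0.1991]
 [ 0.019  -0.7799 -0.6257  0.7234]
 [ 0.      0.      0.      1.    ]] 436.96161708707314
0.1 [0.1573 0.6043 0.2303] [-0.3991 -3.1157  0.0027] [-0.2961 -0.5032 -0.664 ] 0.08556873438197495 0.0
[[-0.9677  0.2521 -0.0007]
 [ 0.2521  0.9677 -0.0016]
 [ 0.0002 -0.0017 -1.    ]] [ 1.1899  0.2211  1.5275  0.      1.3947 -0.1261]
-0.0187
```

View pics/top0.png

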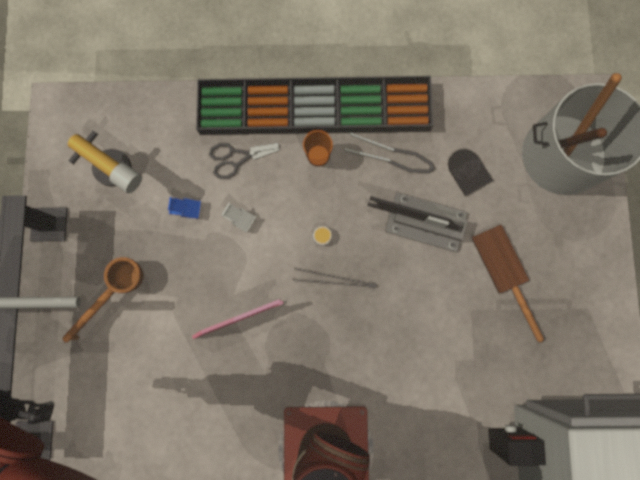

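View pics/scene0.png

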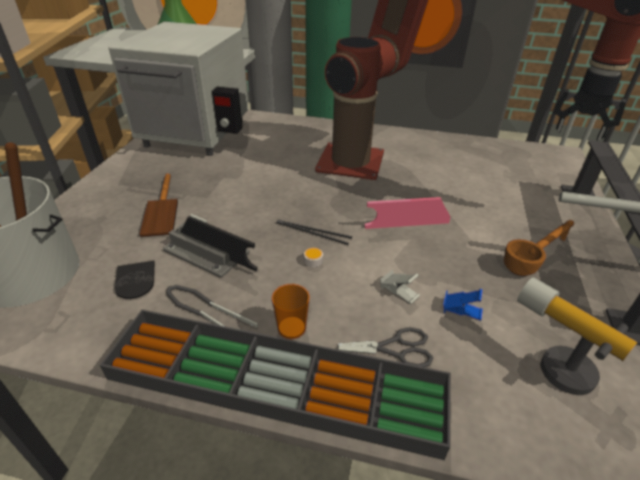

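Top view: the dark plate sits in its holder at (415,218), with its hollow end at about (372,203). The pink look-alike is at (240,318). The bare steel clip is at (240,216) and the blue look-alike clip at (185,207). I choose the dark plate and the bare steel clip. The scene view agrees: plate (215,242), steel clip (402,288), blue clip (463,304), pink plate (410,213). Next is one close crop of both choices, with numbers from depth.

```bash
python3 - <<'E'
from h import *
f=load("top");a=f["color"]
c1=cv2.resize(a[180:260,355:485],None,fx=6,fy=6,interpolation=cv2.INTER_CUBIC)[:,:780]
s=load("scene")["color"]
c2=cv2.resize(a[190:240,160:265],(390*1,186),interpolation=cv2.INTER_CUBIC)
c2=cv2.resize(a[192:242,215:270],(250*1,227),interpolation=cv2.INTER_CUBIC)
c3=cv2.resize(s[265:310,375:430],(278,227),interpolation=cv2.INTER_CUBIC)
top=cv2.resize(a[190:260,360:480],(720,420),interpolation=cv2.INTER_CUBIC)
bot=np.zeros((160,720,3),np.uint8)
b=np.hstack([cv2.resize(c2,(176,160)),cv2.resize(c3,(196,160)),cv2.resize(s[210:275,160:260],(246,160))]);bot[:,:b.shape[1]]=b
save("c1.png",np.vstack([top,bot]))
P=cloud(f)
for name,(v0,v1,u0,u1) in dict(stand=(180,260,360,480),clip=(195,240,215,265)).items():
    Q=P[v0:v1,u0:u1].reshape(-1,3)
    for lo,hi in((.005,.02),(.02,.03),(.03,.05),(.085,.11)):
        q=Q[(Q[:,2]>lo)&(Q[:,2]<hi)][:,:2]
        if len(q)>8:
            r=cv2.minAreaRect(q.astype(np.float32)*1000);print(name,lo,hi,len(q),r)
E
```

```text
stand 0.005 0.02 2178 ((571.2595825195312, -251.1099395751953), (314.553466796875, 209.70932006835938), 89.23029327392578)
stand 0.02 0.03 158 ((561.791015625, -254.15582275390625), (295.3927307128906, 102.86773681640625), 71.44196319580078)
stand 0.03 0.05 992 ((568.7337646484375, -240.4384307861328), (242.48861694335938, 57.6215705871582), 72.81877899169922)
stand 0.085 0.11 419 ((576.3264770507812, -210.67666625976562), (205.8495635986328, 16.66008758544922), 72.5152587890625)
clip 0.005 0.02 164 ((582.9051513671875, 222.11309814453125), (129.8299102783203, 117.413818359375), 88.76251220703125)
clip 0.02 0.03 151 ((570.0841064453125, 206.742431640625), (44.74664306640625, 46.92689895629883), 61.5545539855957)
clip 0.03 0.05 204 ((578.6131591796875, 222.12986755371094), (39.67949295043945, 46.658409118652344), 60.677764892578125)
```

View pics/c1.png

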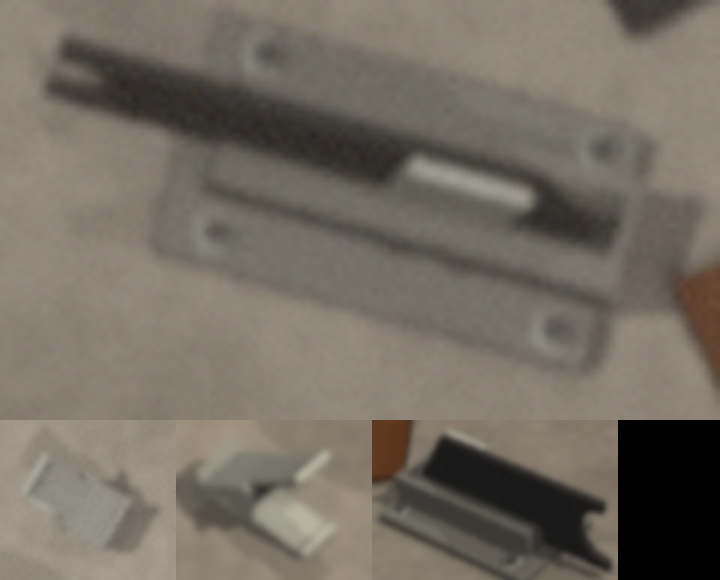

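The crop confirms it. The dark plate's hollow end is top left, at crop (75,70), and the upright strip at crop (470,180) is on the robot side. The bare steel clip has its lever roll at crop (35,475), with the jaws down and to the right.

At the holder a half turn of joint 6 is out of range (about -4° or 176°). So I will set the plate down on free bench and regrasp it there.

```bash
cat >> h.py <<'E'
def go(p,yaw=None,Rt=None):
    """delta in current tool frame: translation mm (full), rotation (rad)"""
    s=manip.observe();R0=R.from_rotvec(s["tcp_rot"])
    t=R0.inv().apply(np.array(p)-s["eef_pos"])*1000
    if yaw is not None:
        a=np.radians(yaw);y=np.array([np.cos(a),np.sin(a),0]);z=np.array([0,0,-1.]);Rt=R.from_matrix(np.stack([np.cross(y,z),y,z],1))
    r=(R0.inv()*Rt).as_rotvec() if Rt is not None else 0
    print("t",t.round(1),"rows",(np.linalg.norm(t)/41).round(1),"r",np.round(r,4),"rows",np.degrees(np.linalg.norm(r))/7.1)
E
python3 - <<'E'
from h import *
f=load("top")
for n,u,v in(("tweez r",378,286),("tweez l",293,280),("base c",461,251),("base l",387,236),("pad c",475,235),("pad c2",528,285),("handle",545,340),("pink l",195,337),("pink r",284,301),("bluecl",200,210)):print(n,ray(f,u,v,0))
# plate: hollow horn tips at z~.096 (crop px /6)
for n,u,v in(("horn a",360+48/6,190+90/6),("horn b",360+66/6,190+42/6)):print(n,ray(f,u,v,.0),ray(f,u,v,.096))
w=manip.grab_frame("wrist");print(w["tool_from_camera"],w["mtx"][0,0])
go([.55,.17,.26],yaw=75)
E
```

```text
tweez r [ 0.3989 -0.1373  0.    ]
tweez l [0.4167 0.0809 0.    ]
base c [ 0.4868 -0.3544  0.    ]
base l [ 0.5284 -0.1643  0.    ]
pad c [ 0.5282 -0.3929  0.    ]
pad c2 [ 0.3971 -0.5207  0.    ]
handle [ 0.2586 -0.5533  0.    ]
pink l [0.2751 0.3301 0.    ]
pink r [0.3633 0.1041 0.    ]
bluecl [0.6039 0.3259 0.    ]
horn a [ 0.6116 -0.1169  0.    ] [ 0.5907 -0.1092  0.096 ]
horn b [ 0.633  -0.1253  0.    ] [ 0.6107 -0.1171  0.096 ]
[[ 0.0018 -0.9497 -0.313   0.0804]
 [ 1.      0.0017  0.0006 -0.0007]
 [-0.     -0.313   0.9497 -0.1423]
 [ 0.      0.      0.      1.    ]] 353.98101407282235
t [-489.4 -321.4  -29.2] rows 14.3 r [-0.0015 -0.0002  0.007 ] rows 0.05751037396046943
```

>>> servo_tool --targets '[{"grip": -1,"tx": -32.6,"ty": -21.4,"tz": -2},{"grip": -1,"tx": -32.6,"ty": -21.4,"tz": -2},{"grip": -1,"tx": -32.6,"ty": -21.4,"tz": -2},{"grip": -1,"tx": -32.6,"ty": -21.4,"tz": -2},{"grip": -1,"tx": -32.6,"ty": -21.4,"tz": -2},{"grip": -1,"tx": -32.6,"ty": -21.4,"tz": -2},{"grip": -1,"tx": -32.6,"ty": -21.4,"tz": -2},{"grip": -1,"tx": -32.6,"ty": -21.4,"tz": -2},{"grip": -1,"tx": -32.6,"ty": -21.4,"tz": -2},{"grip": -1,"tx": -32.6,"ty": -21.4,"tz": -2},{"grip": -1,"tx": -32.6,"ty": -21.4,"tz": -2},{"grip": -1,"tx": -32.6,"ty": -21.4,"tz": -2}]'

```text
$.targets[0]: bad value
```

>>> servo_tool --targets '[{"grip": -1,"tx": -32.6,"ty": -21.4,"tz": -2},{"grip": -1,"tx": -32.6,"ty": -21.4,"tz": -2},{"grip": -1,"tx": -32.6,"ty": -21.4,"tz": -2},{"grip": -1},{"grip": -1}]'

```text
$.targets[0]: bad value
```

```bash
python3 - <<'E'
from h import *
st();f=grab("wrist");save("w1.png",f["color"]);go([.545,-.212,.26],yaw=-17.5)
E
```

```text
0.15 [0.1574 0.6044 0.2304] [-0.3992 -3.1158  0.0023] [ 0.6828  0.3073 -0.1294] 0.0855337680897185 0.0
[[-0.9677  0.2521 -0.0005]
 [ 0.2521  0.9677 -0.0014]
 [ 0.0002 -0.0015 -1.    ]] [ 1.1899  0.221   1.5274 -0.      1.3947 -0.1261]
t [-580.9 -692.4  -28.6] rows 22.1 r [-0.001   0.0009  1.6214] rows 13.084538625767793
```

View pics/w1.png

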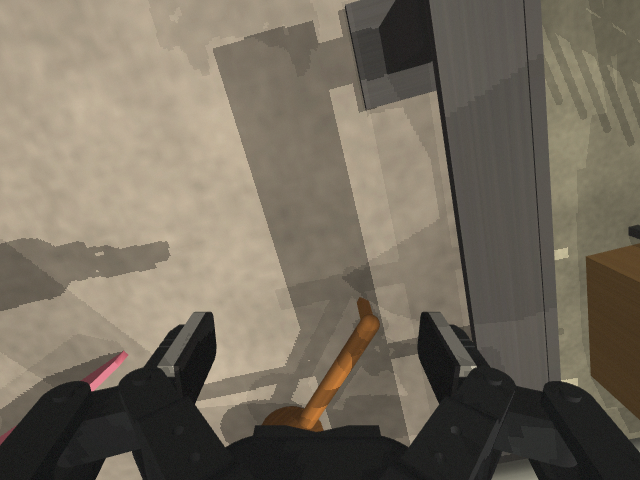

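The view shows the bench under the start pose, with the ladle at (340,380). The move was refused and the arm has not moved, so I will retry with all keys given.

>>> servo_tool --targets '[{"grip": -1,"tx": -32.6,"ty": -21.4,"tz": -2,"rx": 0,"ry": 0,"rz": 0}]'

```text
time_s: 0.28
eef_pos: [0.1802, 0.5782, 0.2322]
tcp_rot: [-0.392, -3.114, -0.001]
force: [0.3, 0.0, -0.1]
gripper_width: 0.0856
gripper_force: 0.0
```

>>> servo_tool --targets '[{"grip": -1,"tx": -32.6,"ty": -21.4,"tz": -2,"rx": 0,"ry": 0,"rz": 0},{"grip": -1,"tx": -32.6,"ty": -21.4,"tz": -2,"rx": 0,"ry": 0,"rz": 0},{"grip": -1,"tx": -32.6,"ty": -21.4,"tz": -2,"rx": 0,"ry": 0,"rz": 0},{"grip": -1,"tx": -32.6,"ty": -21.4,"tz": -2,"rx": 0,"ry": 0,"rz": 0},{"grip": -1,"tx": -32.6,"ty": -21.4,"tz": -2,"rx": 0,"ry": 0,"rz": 0},{"grip": -1,"tx": -32.6,"ty": -21.4,"tz": -2,"rx": 0,"ry": 0,"rz": 0},{"grip": -1,"tx": -32.6,"ty": -21.4,"tz": -2,"rx": 0,"ry": 0,"rz": 0},{"grip": -1,"tx": -32.6,"ty": -21.4,"tz": -2,"rx": 0,"ry": 0,"rz": 0},{"grip": -1,"tx": -32.6,"ty": -21.4,"tz": -2,"rx": 0,"ry": 0,"rz": 0},{"grip": -1,"tx": -32.6,"ty": -21.4,"tz": -2,"rx": 0,"ry": 0,"rz": 0},{"grip": -1,"tx": -32.6,"ty": -21.4,"tz": -2,"rx": 0,"ry": 0,"rz": 0},{"grip": -1,"tx": -32.6,"ty": -21.4,"tz": -2,"rx": 0,"ry": 0,"rz": 0}]'

```text
time_s: 1.28
eef_pos: [0.4984, 0.2271, 0.2574]
tcp_rot: [0.399, 3.116, 0.0]
force: [1.0, 0.2, -0.7]
gripper_width: 0.0853
gripper_force: 0.0
```

```bash
python3 - <<'E'
from h import *
st();f=grab("wrist");save("w2.png",f["color"]);np.savez("clipview",**{k:f[k] for k in("color","depth","mtx","W")});go([.545,-.212,.26],yaw=-17.5)
E
```

```text
1.2833 [0.4984 0.2271 0.2574] [0.3992 3.116  0.0002] [ 1.0314  0.1942 -0.6633] 0.0853478986398402 0.0
[[-0.9677  0.2521  0.0001]
 [ 0.2521  0.9677  0.0001]
 [-0.0001  0.0001 -1.    ]] [ 0.2834  0.0187  1.6977  0.      1.425  -1.0325]
t [-151.8 -408.6   -0.4] rows 10.6 r [0.0018 0.0056 1.6172] rows 13.050622789224567
```

View pics/w2.png

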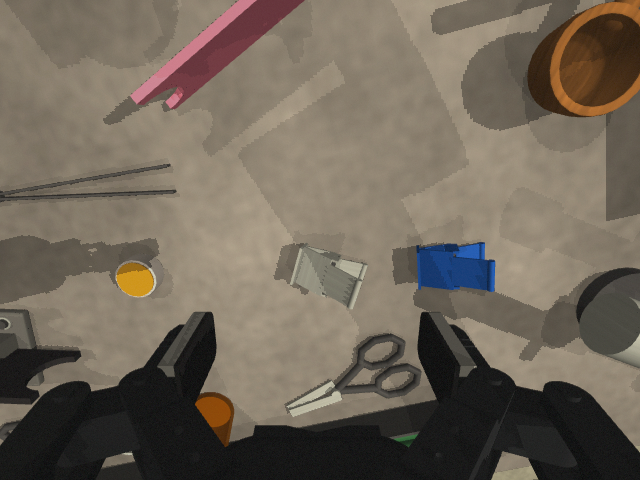

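The steel clip is at (330,275) with its levers to the right at (360,285). The blue look-alike is at (455,268). On to the plate.

>>> servo_tool --targets '[{"grip": -1,"tx": -13.8,"ty": -37.1,"tz": 0,"rx": 0,"ry": 0,"rz": 0},{"grip": -1,"tx": -13.8,"ty": -37.1,"tz": 0,"rx": 0,"ry": 0,"rz": 0},{"grip": -1,"tx": -13.8,"ty": -37.1,"tz": 0,"rx": 0,"ry": 0,"rz": 0},{"grip": -1,"tx": -13.8,"ty": -37.1,"tz": 0,"rx": 0,"ry": 0,"rz": 0},{"grip": -1,"tx": -13.8,"ty": -37.1,"tz": 0,"rx": 0,"ry": 0,"rz": 0},{"grip": -1,"tx": -13.8,"ty": -37.1,"tz": 0,"rx": 0,"ry": 0,"rz": 0},{"grip": -1,"tx": -13.8,"ty": -37.1,"tz": 0,"rx": 0,"ry": 0,"rz": 0},{"grip": -1,"tx": -13.8,"ty": -37.1,"tz": 0,"rx": 0,"ry": 0,"rz": 0},{"grip": -1,"tx": -13.8,"ty": -37.1,"tz": 0,"rx": 0,"ry": 0,"rz": 0},{"grip": -1,"tx": -13.8,"ty": -37.1,"tz": 0,"rx": 0,"ry": 0,"rz": 0},{"grip": -1,"tx": -13.8,"ty": -37.1,"tz": 0,"rx": 0,"ry": 0,"rz": 0.124},{"grip": -1,"tx": 0,"ty": 0,"tz": 0,"rx": 0,"ry": 0,"rz": 0.124}]'

```text
time_s: 2.33
eef_pos: [0.5412, -0.2109, 0.2568]
tcp_rot: [0.798, 3.038, -0.005]
force: [-0.3, 0.4, -1.0]
gripper_width: 0.0854
gripper_force: 0.0
```

>>> servo_tool --targets '[{"grip": -1,"tx": 0,"ty": 0,"tz": 0,"rx": 0,"ry": 0,"rz": 0.124},{"grip": -1,"tx": 0,"ty": 0,"tz": 0,"rx": 0,"ry": 0,"rz": 0.124},{"grip": -1,"tx": 0,"ty": 0,"tz": 0,"rx": 0,"ry": 0,"rz": 0.124},{"grip": -1,"tx": 0,"ty": 0,"tz": 0,"rx": 0,"ry": 0,"rz": 0.124},{"grip": -1,"tx": 0,"ty": 0,"tz": 0,"rx": 0,"ry": 0,"rz": 0.124},{"grip": -1,"tx": 0,"ty": 0,"tz": 0,"rx": 0,"ry": 0,"rz": 0.124},{"grip": -1,"tx": 0,"ty": 0,"tz": 0,"rx": 0,"ry": 0,"rz": 0.124},{"grip": -1,"tx": 0,"ty": 0,"tz": 0,"rx": 0,"ry": 0,"rz": 0.124},{"grip": -1,"tx": 0,"ty": 0,"tz": 0,"rx": 0,"ry": 0,"rz": 0.124},{"grip": -1,"tx": 0,"ty": 0,"tz": 0,"rx": 0,"ry": 0,"rz": 0.124},{"grip": -1,"tx": 0,"ty": 0,"tz": 0,"rx": 0,"ry": 0,"rz": 0.124},{"grip": -1,"tx": 0,"ty": 0,"tz": 0,"rx": 0,"ry": 0,"rz": 0}]'

```text
time_s: 3.33
eef_pos: [0.5415, -0.2041, 0.257]
tcp_rot: [-2.528, -1.864, 0.0]
force: [0.7, 0.9, -0.3]
gripper_width: 0.0853
gripper_force: 0.0
```

```bash
python3 - <<'E'
from h import *
st();f=grab("wrist");save("w3.png",f["color"]);np.savez("holder",**{k:f[k] for k in("color","depth","mtx","W")})
P=cloud(f).reshape(-1,3);g=f["color"].reshape(-1,3).astype(int)
m=(np.abs(P[:,0]-.57)<.16)&(np.abs(P[:,1]+.23)<.2)
for lo,hi in((.08,.115),(.035,.048)):
    q=P[m&(P[:,2]>lo)&(P[:,2]<hi)];print(lo,len(q),np.median(q[:,2]),cv2.minAreaRect((q[:,:2]*1000).astype(np.float32)))
E
```

```text
3.3333 [ 0.5415 -0.2041  0.257 ] [-2.5284 -1.8638  0.0003] [ 0.6997  0.9018 -0.2586] 0.08526980006110353 0.0
[[ 0.2959  0.9552 -0.0004]
 [ 0.9552 -0.2959  0.0003]
 [ 0.0001 -0.0005 -1.    ]] [-0.4967  0.0944  1.6194  0.      1.4283 -0.1963]
0.08 2872 0.09543309912682232 ((575.9225463867188, -214.75868225097656), (207.84115600585938, 15.608631134033203), 72.66197967529297)
0.035 4793 0.03961354608737738 ((569.2625122070312, -248.42959594726562), (231.08676147460938, 52.14887619018555), 72.8541488647461)
```

View pics/w3.png

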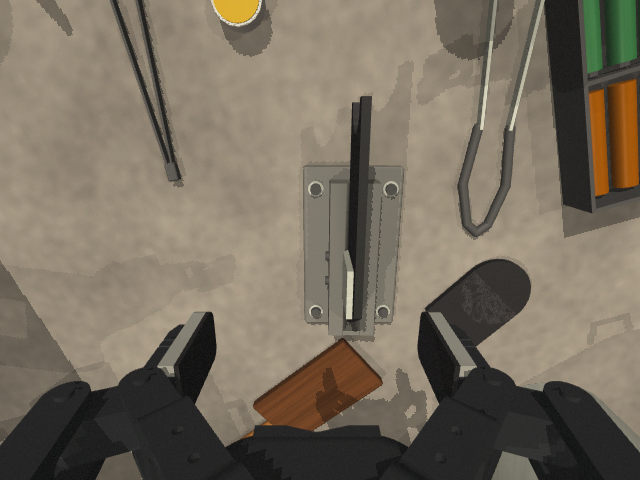

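The holder lies along the image's vertical. The plate's top edge runs from (366,97) at the hollow end to (354,320), and the upright is the light strip at (349,290) on the left, the robot's side. Next, a fit of the plate's edge.

```bash
python3 - <<'E'
from h import *
f=dict(np.load("holder.npz"));P=cloud(f).reshape(-1,3)
q=P[(P[:,2]>.091)&(P[:,2]<.1)&(np.abs(P[:,0]-.57)<.13)&(np.abs(P[:,1]+.21)<.16)]
th=np.radians(72.7);d=np.array([np.cos(th),np.sin(th)]);n=np.array([d[1],-d[0]])
o=np.array([.576,-.2147]);s=(q[:,:2]-o)@d;t=(q[:,:2]-o)@n
for a in np.arange(-.12,.13,.02):
    k=(s>a)&(s<a+.02)
    if k.sum()>5:print(round(a,2),k.sum(),np.percentile(t[k],[2,50,98])*1000)
print("s",np.percentile(s,[0,1,99,100])*1000)
k=s>-.02; A=np.polyfit(s[k],t[k],1);print(A)
e=P[(P[:,2]>.036)&(P[:,2]<.044)&(np.abs(P[:,0]-.57)<.14)&(np.abs(P[:,1]+.23)<.18)]
s2=(e[:,:2]-o)@d;t2=(e[:,:2]-o)@n;print("rails s",np.percentile(s2,[1,99])*1000,"t",np.percentile(t2,[1,99])*1000)
b=P[(P[:,2]>.009)&(P[:,2]<.016)&(np.abs(P[:,0]-.57)<.16)&(np.abs(P[:,1]+.23)<.18)]
s2=(b[:,:2]-o)@d;t2=(b[:,:2]-o)@n;print("base",np.percentile(s2,[2,98])*1000,np.percentile(t2,[2,98])*1000,np.median(b[:,2]))
E
```

```text
-0.1 222 [-7.4104  0.4184  7.3185]
-0.08 308 [-7.7306  0.0534  7.4066]
-0.06 284 [-7.5307  1.058   7.4357]
-0.04 190 [-0.4071  3.4364  7.5721]
-0.02 203 [-0.5174  3.25    7.3423]
0.0 217 [-0.5014  3.2551  7.3204]
0.02 230 [-0.5907  3.1578  7.2493]
0.04 245 [-0.6512  3.1942  7.101 ]
0.06 258 [-0.7071  3.0993  7.1648]
0.08 283 [-0.7832  2.9895  7.0659]
0.1 60 [-0.8354  3.1175  6.9467]
s [-96.5478 -94.4149 102.2069 103.8421]
[-0.0031  0.0033]
rails s [-148.229    39.0463] t [-22.1999  29.2789]
base [-205.012    70.8007] [-50.7414 136.6675] 0.011600096886986988
```

>>> servo_tool --targets '[{"grip": -1,"tx": -8,"ty": 19.5,"tz": 10,"rx": 0,"ry": 0,"rz": 0},{"grip": -1,"tx": -8.5,"ty": 20,"tz": 20,"rx": 0,"ry": 0,"rz": 0},{"grip": -1,"tx": 0,"ty": 0,"tz": 35,"rx": 0,"ry": 0,"rz": 0},{"grip": -1,"tx": 0,"ty": 0,"tz": 35,"rx": 0,"ry": 0,"rz": 0},{"grip": -1,"tx": 0,"ty": 0,"tz": 35,"rx": 0,"ry": 0,"rz": 0},{"grip": -1,"tx": 0,"ty": 0,"tz": 30,"rx": 0,"ry": 0,"rz": 0},{"grip": -1,"tx": 0,"ty": 0,"tz": 20,"rx": 0,"ry": 0,"rz": 0},{"grip": -1,"tx": 0,"ty": 0,"tz": 10,"rx": 0,"ry": 0,"rz": 0},{"grip": -1,"tx": 0,"ty": 0,"tz": 0,"rx": 0,"ry": 0,"rz": 0},{"grip": -1,"tx": 0,"ty": 0,"tz": 0,"rx": 0,"ry": 0,"rz": 0}]'

```text
time_s: 4.22
eef_pos: [0.5748, -0.2318, 0.0627]
tcp_rot: [-2.523, -1.872, -0.0]
force: [0.4, -1.5, 0.1]
gripper_width: 0.0853
gripper_force: 0.0
```

```bash
python3 - <<'E'
from h import *
st();go([.5744,-.2315,.062],yaw=-17.12)
E
```

```text
4.2167 [ 0.5748 -0.2318  0.0627] [-2.5231 -1.8717 -0.0001] [ 0.407  -1.4905  0.0943] 0.08527718095936708 0.0
[[ 0.2901  0.957   0.    ]
 [ 0.957  -0.2901  0.    ]
 [ 0.      0.     -1.    ]] [-0.5105  0.3774  1.6685  0.      1.0957 -0.2162]
t [ 0.1 -0.4  0.7] rows 0.0 r [ 0.     -0.      0.0045] rows 0.03644703421506134
```

>>> servo_tool --targets '[{"grip": -1,"tx": 0,"ty": -0.4,"tz": 0.7,"rx": 0,"ry": 0,"rz": 0.0045},{"grip": 1,"tx": 0,"ty": 0,"tz": 0,"rx": 0,"ry": 0,"rz": 0},{"grip": 1,"tx": 0,"ty": 0,"tz": 0,"rx": 0,"ry": 0,"rz": 0},{"grip": 1,"tx": 0,"ty": 0,"tz": 0,"rx": 0,"ry": 0,"rz": 0},{"grip": 1,"tx": 0,"ty": 0,"tz": 0,"rx": 0,"ry": 0,"rz": 0},{"grip": 1,"tx": 0,"ty": 0,"tz": 0,"rx": 0,"ry": 0,"rz": 0},{"grip": 1,"tx": 0,"ty": 0,"tz": 0,"rx": 0,"ry": 0,"rz": 0},{"grip": 1,"tx": 0,"ty": 0,"tz": 0,"rx": 0,"ry": 0,"rz": 0},{"grip": 1,"tx": 0,"ty": 0,"tz": 0,"rx": 0,"ry": 0,"rz": 0}]'

```text
time_s: 4.97
eef_pos: [0.5744, -0.2317, 0.0619]
tcp_rot: [2.529, 1.864, 0.0]
force: [0.7, 1.3, 1.9]
gripper_width: 0.007
gripper_force: 58.7
```

```bash
python3 - <<'E'
from h import *
st()
E
```

```text
4.9667 [ 0.5744 -0.2317  0.0619] [2.5285 1.8636 0.0004] [0.7441 1.2635 1.8541] 0.006979953702974709 58.70629906654358
[[ 0.296   0.9552  0.0005]
 [ 0.9552 -0.296  -0.0002]
 [-0.0001  0.0005 -1.    ]] [-0.5107  0.3773  1.6704  0.      1.0933 -0.2102]
```

>>> servo_tool --targets '[{"grip": 1,"tx": 0,"ty": 0,"tz": -20,"rx": 0,"ry": 0,"rz": 0},{"grip": 1,"tx": 0,"ty": 0,"tz": -35,"rx": 0,"ry": 0,"rz": 0},{"grip": 1,"tx": 0,"ty": 0,"tz": -35,"rx": 0,"ry": 0,"rz": 0},{"grip": 1,"tx": 0,"ty": 0,"tz": -15,"rx": 0,"ry": 0,"rz": 0},{"grip": 1,"tx": -12,"ty": -18,"tz": 0,"rx": 0,"ry": 0,"rz": 0},{"grip": 1,"tx": -20,"ty": -31,"tz": 0,"rx": 0,"ry": 0,"rz": 0},{"grip": 1,"tx": -20,"ty": -31,"tz": 0,"rx": 0,"ry": 0,"rz": 0},{"grip": 1,"tx": -20,"ty": -31,"tz": 0,"rx": 0,"ry": 0,"rz": 0},{"grip": 1,"tx": -20,"ty": -31,"tz": 0,"rx": 0,"ry": 0,"rz": 0},{"grip": 1,"tx": -12,"ty": -18,"tz": 0,"rx": 0,"ry": 0,"rz": 0},{"grip": 1,"tx": -12,"ty": -18,"tz": 0,"rx": 0,"ry": 0,"rz": -0.107},{"grip": 1,"tx": 0,"ty": 0,"tz": 10,"rx": 0,"ry": 0,"rz": -0.107}]'

```text
time_s: 5.97
eef_pos: [0.3672, -0.291, 0.1575]
tcp_rot: [2.312, 2.126, -0.002]
force: [1.0, -0.9, -3.3]
gripper_width: 0.007
gripper_force: 61.9
```

>>> servo_tool --targets '[{"grip": 1,"tx": 0,"ty": 0,"tz": 30,"rx": 0,"ry": 0,"rz": 0},{"grip": 1,"tx": 0,"ty": 0,"tz": 30,"rx": 0,"ry": 0,"rz": 0},{"grip": 1,"tx": 0,"ty": 0,"tz": 20,"rx": 0,"ry": 0,"rz": 0},{"grip": 1,"tx": 0,"ty": 0,"tz": 12,"rx": 0,"ry": 0,"rz": 0},{"grip": 1,"tx": 0,"ty": 0,"tz": 0,"rx": 0,"ry": 0,"rz": 0},{"grip": 1,"tx": 0,"ty": 0,"tz": 0,"rx": 0,"ry": 0,"rz": 0}]'

```text
time_s: 6.47
eef_pos: [0.369, -0.2889, 0.0637]
tcp_rot: [-2.313, -2.121, 0.0]
force: [0.2, -0.4, -2.9]
gripper_width: 0.0073
gripper_force: 61.9
```

```bash
python3 - <<'E'
from h import *
st();f=grab("wrist");a=grab("top")["color"];save("w4.png",np.hstack([cv2.resize(f["color"],(480,360)),cv2.resize(a[200:360,340:560],(320,360))[:,:320]]))
E
```

```text
6.4667 [ 0.369  -0.2889  0.0637] [-2.3133 -2.1214  0.    ] [ 0.1867 -0.3708 -2.9083] 0.0072744456114620494 61.855788230895996
[[ 0.0864  0.9963 -0.0019]
 [ 0.9963 -0.0864  0.0021]
 [ 0.0019 -0.0021 -1.    ]] [-0.8327  0.0456  2.061  -0.      1.0379 -0.7462]
```

View pics/w4.png

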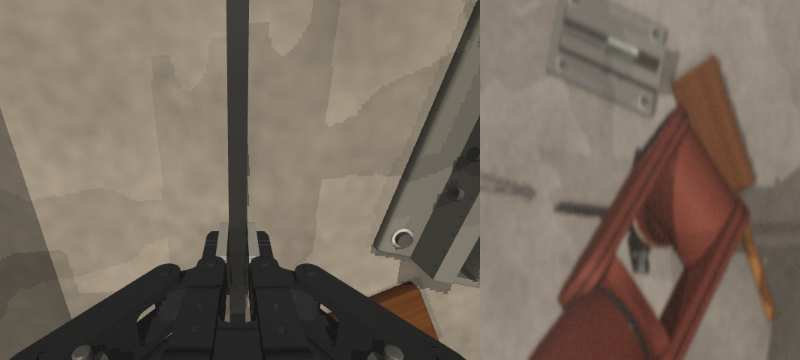

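The plate is held upright in the fingers, its edge along the middle of the wrist view at (237,100). The spot below is clear of the holder and tweezers. Lowering it to the bench.

>>> servo_tool --targets '[{"grip": 1,"tx": 0,"ty": 0,"tz": 8,"rx": 0,"ry": 0,"rz": 0},{"grip": 1,"tx": 0,"ty": 0,"tz": 4,"rx": 0,"ry": 0,"rz": 0},{"grip": 1,"tx": 0,"ty": 0,"tz": 1.5,"rx": 0,"ry": 0,"rz": 0},{"grip": 1,"tx": 0,"ty": 0,"tz": 0,"rx": 0,"ry": 0,"rz": 0},{"grip": 1,"tx": 0,"ty": 0,"tz": 0,"rx": 0,"ry": 0,"rz": 0}]'

```text
time_s: 6.98
eef_pos: [0.3698, -0.2897, 0.0511]
tcp_rot: [-2.315, -2.123, 0.0]
force: [0.2, -0.1, -2.7]
gripper_width: 0.0073
gripper_force: 62.0
```

```bash
python3 - <<'E'
from h import *
st()
E
```

```text
6.9833 [ 0.3698 -0.2897  0.0511] [-2.3152 -2.1233  0.    ] [ 0.1989 -0.0582 -2.7323] 0.0072716254682963595 61.98662281036377
[[ 0.0863  0.9963 -0.0001]
 [ 0.9963 -0.0863  0.0001]
 [ 0.0001 -0.0001 -1.    ]] [-0.8326  0.0682  2.0659 -0.      1.0076 -0.7462]
```

>>> servo_tool --targets '[{"grip": 1,"tx": 0,"ty": 0,"tz": 0.8,"rx": 0,"ry": 0,"rz": 0},{"grip": 1,"tx": 0,"ty": 0,"tz": 0.4,"rx": 0,"ry": 0,"rz": 0},{"grip": 1,"tx": 0,"ty": 0,"tz": 0,"rx": 0,"ry": 0,"rz": 0}]'

```text
time_s: 7.23
eef_pos: [0.3698, -0.2898, 0.05]
tcp_rot: [2.315, 2.123, -0.0]
force: [0.5, 0.5, -2.6]
gripper_width: 0.0071
gripper_force: 62.0
```

>>> servo_tool --targets '[{"grip": 1,"tx": 0,"ty": 0,"tz": 0.5,"rx": 0,"ry": 0,"rz": 0},{"grip": 1,"tx": 0,"ty": 0,"tz": 0,"rx": 0,"ry": 0,"rz": 0}]'

```text
time_s: 7.4
eef_pos: [0.3699, -0.2898, 0.0498]
tcp_rot: [2.315, 2.123, 0.0]
force: [-0.8, 2.0, 2.4]
gripper_width: 0.0068
gripper_force: 62.6
```

```bash
python3 - <<'E'
from h import *
st()
E
```

```text
7.4 [ 0.3699 -0.2898  0.0498] [2.3153 2.1232 0.0001] [-0.8121  1.9538  2.4095] 0.006775231047394354 62.60512590408325
[[ 0.0864  0.9963  0.0001]
 [ 0.9963 -0.0864 -0.0001]
 [-0.0001  0.0002 -1.    ]] [-0.8326  0.0708  2.0661  0.0001  1.0046 -0.7462]
```

>>> servo_tool --targets '[{"grip": 0.6,"tx": 0,"ty": 0,"tz": 0,"rx": 0,"ry": 0,"rz": 0},{"grip": 0.6,"tx": 0,"ty": 0,"tz": 0,"rx": 0,"ry": 0,"rz": 0},{"grip": -0.3,"tx": 0,"ty": 0,"tz": 0,"rx": 0,"ry": 0,"rz": 0},{"grip": -0.3,"tx": 0,"ty": 0,"tz": 0,"rx": 0,"ry": 0,"rz": 0},{"grip": -0.3,"tx": 0,"ty": 0,"tz": -10,"rx": 0,"ry": 0,"rz": 0},{"grip": -0.3,"tx": 0,"ty": 0,"tz": -25,"rx": 0,"ry": 0,"rz": 0},{"grip": -0.3,"tx": 0,"ty": 0,"tz": -25,"rx": 0,"ry": 0,"rz": 0},{"grip": -0.3,"tx": 0,"ty": 0,"tz": -10,"rx": 0,"ry": 0,"rz": 0},{"grip": -0.3,"tx": 0,"ty": 0,"tz": 0,"rx": 0,"ry": 0,"rz": 0}]'

```text
time_s: 8.15
eef_pos: [0.3716, -0.2916, 0.1229]
tcp_rot: [2.31, 2.119, -0.0]
force: [0.0, -0.9, -0.2]
gripper_width: 0.0555
gripper_force: 0.0
```

```bash
python3 - <<'E'
from h import *
st();f=grab("wrist")
P=cloud(f).reshape(-1,3)
q=P[(P[:,2]>.07)&(P[:,2]<.1)&(np.abs(P[:,0]-.37)<.04)&(np.abs(P[:,1]+.23)<.1)]
print(len(q),np.median(q[:,2]),cv2.minAreaRect((q[:,:2]*1000).astype(np.float32)))
E
```

```text
8.15 [ 0.3716 -0.2916  0.1229] [ 2.3104  2.1188 -0.0001] [ 0.0213 -0.8767 -0.1836] 0.055526209806429305 0.0
[[ 0.0864  0.9963  0.0045]
 [ 0.9963 -0.0863 -0.005 ]
 [-0.0046  0.0049 -1.    ]] [-0.8326 -0.0447  2.0237 -0.      1.1559 -0.7461]
4873 0.08371079258117645 ((373.4849548339844, -249.88247680664062), (161.3202362060547, 8.017105102539062), 85.13861846923828)
```

>>> servo_tool --targets '[{"grip": -0.3,"tx": 0,"ty": 0,"tz": 0,"rx": 0,"ry": 0,"rz": 0.121},{"grip": -0.3,"tx": 0,"ty": 0,"tz": 0,"rx": 0,"ry": 0,"rz": 0.121},{"grip": -0.3,"tx": 0,"ty": 0,"tz": 0,"rx": 0,"ry": 0,"rz": 0.121},{"grip": -0.3,"tx": 0,"ty": 0,"tz": 0,"rx": 0,"ry": 0,"rz": 0.121},{"grip": -0.3,"tx": 0,"ty": 0,"tz": 0,"rx": 0,"ry": 0,"rz": 0.121},{"grip": -0.3,"tx": 0,"ty": 0,"tz": 0,"rx": 0,"ry": 0,"rz": 0.121},{"grip": -0.3,"tx": 0,"ty": 0,"tz": 0,"rx": 0,"ry": 0,"rz": 0.121},{"grip": -0.3,"tx": 0,"ty": 0,"tz": 0,"rx": 0,"ry": 0,"rz": 0.121},{"grip": -0.3,"tx": 0,"ty": 0,"tz": 0,"rx": 0,"ry": 0,"rz": 0.121},{"grip": -0.3,"tx": 0,"ty": 0,"tz": 0,"rx": 0,"ry": 0,"rz": 0.121},{"grip": -0.3,"tx": 0,"ty": 0,"tz": 0,"rx": 0,"ry": 0,"rz": 0.121},{"grip": -0.3,"tx": 0,"ty": 0,"tz": 0,"rx": 0,"ry": 0,"rz": 0.121}]'

```text
time_s: 9.2
eef_pos: [0.3689, -0.2887, 0.1174]
tcp_rot: [-3.139, -0.041, 0.003]
force: [-0.4, 0.1, 0.6]
gripper_width: 0.0555
gripper_force: 0.0
```

>>> servo_tool --targets '[{"grip": -0.3,"tx": 0,"ty": 0,"tz": 0,"rx": 0,"ry": 0,"rz": 0.121},{"grip": -0.3,"tx": 0,"ty": 0,"tz": 0,"rx": 0,"ry": 0,"rz": 0.121},{"grip": -0.3,"tx": 0,"ty": 0,"tz": 0,"rx": 0,"ry": 0,"rz": 0.121},{"grip": -0.3,"tx": 0,"ty": 0,"tz": 0,"rx": 0,"ry": 0,"rz": 0.121},{"grip": -0.3,"tx": 0,"ty": 0,"tz": 0,"rx": 0,"ry": 0,"rz": 0.121},{"grip": -0.3,"tx": 0,"ty": 0,"tz": 0,"rx": 0,"ry": 0,"rz": 0.121},{"grip": -0.3,"tx": 0,"ty": 0,"tz": 0,"rx": 0,"ry": 0,"rz": 0.121},{"grip": -0.3,"tx": 0,"ty": 0,"tz": 0,"rx": 0,"ry": 0,"rz": 0.121},{"grip": -0.3,"tx": 0,"ty": 0,"tz": 0,"rx": 0,"ry": 0,"rz": 0.121},{"grip": -0.3,"tx": 0,"ty": 0,"tz": 0,"rx": 0,"ry": 0,"rz": 0.121},{"grip": -0.3,"tx": 0,"ty": 0,"tz": 0,"rx": 0,"ry": 0,"rz": 0.121},{"grip": -0.3,"tx": 0,"ty": 0,"tz": 0,"rx": 0,"ry": 0,"rz": 0.121}]'

```text
time_s: 10.2
eef_pos: [0.3689, -0.2888, 0.1174]
tcp_rot: [-2.376, 2.054, 0.005]
force: [-0.1, 0.4, 0.3]
gripper_width: 0.0555
gripper_force: 0.0
```

>>> servo_tool --targets '[{"grip": -0.3,"tx": 0,"ty": 0,"tz": 0,"rx": 0,"ry": 0,"rz": 0.121},{"grip": -0.3,"tx": 0,"ty": 0,"tz": 0,"rx": 0,"ry": 0,"rz": 0.117},{"grip": -0.3,"tx": 0,"ty": 0,"tz": 0,"rx": 0,"ry": 0,"rz": 0},{"grip": -0.3,"tx": 0,"ty": 0,"tz": 0,"rx": 0,"ry": 0,"rz": 0}]'

```text
time_s: 10.53
eef_pos: [0.3691, -0.289, 0.118]
tcp_rot: [2.127, -2.312, -0.004]
force: [-0.1, 0.7, -0.7]
gripper_width: 0.0556
gripper_force: 0.0
```

```bash
python3 - <<'E'
from h import *
st();go([.3698,-.2898,.0498],yaw=180-4.9)
f=grab("wrist")
P=cloud(f).reshape(-1,3)
q=P[(P[:,2]>.07)&(P[:,2]<.1)&(np.abs(P[:,0]-.37)<.04)&(np.abs(P[:,1]+.35)<.1)]
print(len(q),np.median(q[:,2]),cv2.minAreaRect((q[:,:2]*1000).astype(np.float32)))
E
```

```text
10.5333 [ 0.3691 -0.289   0.118 ] [ 2.1269 -2.3121 -0.0038] [-0.1148  0.7312 -0.6779] 0.05555085842163641 0.0
[[-0.0833 -0.9965 -0.0017]
 [-0.9965  0.0833  0.0018]
 [-0.0016  0.0018 -1.    ]] [-0.8327 -0.0393  2.0287 -0.      1.1546  2.3923]
t [ 0.9 -0.9 68.2] rows 1.7 r [0.0018 0.0016 0.0021] rows 0.026081774893067542
3605 0.0836655862628917 ((367.8191833496094, -313.8392639160156), (128.57089233398438, 8.021769523620605), 85.14289855957031)
```

>>> servo_tool --targets '[{"grip": -0.3,"tx": 0.9,"ty": -0.9,"tz": 20,"rx": 0,"ry": 0,"rz": 0.002},{"grip": -0.3,"tx": 0,"ty": 0,"tz": 25,"rx": 0,"ry": 0,"rz": 0},{"grip": -0.3,"tx": 0,"ty": 0,"tz": 15,"rx": 0,"ry": 0,"rz": 0},{"grip": -0.3,"tx": 0,"ty": 0,"tz": 8,"rx": 0,"ry": 0,"rz": 0},{"grip": -0.3,"tx": 0,"ty": 0,"tz": 0,"rx": 0,"ry": 0,"rz": 0},{"grip": -0.3,"tx": 0,"ty": 0,"tz": 0,"rx": 0,"ry": 0,"rz": 0}]'

```text
time_s: 11.08
eef_pos: [0.3705, -0.2906, 0.0513]
tcp_rot: [2.122, -2.317, -0.001]
force: [-0.1, -0.7, -0.6]
gripper_width: 0.0555
gripper_force: 0.0
```

```bash
python3 - <<'E'
from h import *
st();go([.3698,-.2898,.0499],yaw=175.14)
E
```

```text
11.0833 [ 0.3705 -0.2906  0.0513] [ 2.1219 -2.3167 -0.0012] [-0.0997 -0.7299 -0.6412] 0.055513754922751755 0.0
[[-0.0876 -0.9962 -0.0005]
 [-0.9962  0.0876  0.0006]
 [-0.0005  0.0006 -1.    ]] [-0.8328  0.071   2.0624 -0.      1.009   2.3965]
t [-0.7  0.8  1.4] rows 0.0 r [ 0.0006  0.0005 -0.0029] rows 0.024139471183519758
```

>>> servo_tool --targets '[{"grip": -0.3,"tx": 0,"ty": 0.4,"tz": 0.8,"rx": 0,"ry": 0,"rz": -0.003},{"grip": 1,"tx": 0,"ty": 0,"tz": 0,"rx": 0,"ry": 0,"rz": 0},{"grip": 1,"tx": 0,"ty": 0,"tz": 0,"rx": 0,"ry": 0,"rz": 0},{"grip": 1,"tx": 0,"ty": 0,"tz": 0,"rx": 0,"ry": 0,"rz": 0},{"grip": 1,"tx": 0,"ty": 0,"tz": 0,"rx": 0,"ry": 0,"rz": 0},{"grip": 1,"tx": 0,"ty": 0,"tz": 0,"rx": 0,"ry": 0,"rz": 0},{"grip": 1,"tx": 0,"ty": 0,"tz": 0,"rx": 0,"ry": 0,"rz": 0},{"grip": 1,"tx": 0,"ty": 0,"tz": 0,"rx": 0,"ry": 0,"rz": 0}]'

```text
time_s: 11.75
eef_pos: [0.3705, -0.291, 0.0513]
tcp_rot: [2.124, -2.315, 0.001]
force: [-1.7, 1.6, 5.5]
gripper_width: 0.0072
gripper_force: 59.6
```

```bash
python3 - <<'E'
from h import *
st();go([.5744,-.2317,.167],yaw=-17.15)
E
```

```text
11.75 [ 0.3705 -0.291   0.0513] [ 2.124  -2.3146  0.0014] [-1.6947  1.6268  5.518 ] 0.0071741693298273835 59.61198806762695
[[-0.0857 -0.9963  0.0005]
 [-0.9963  0.0857 -0.0007]
 [ 0.0007 -0.0006 -1.    ]] [-0.8334  0.0705  2.0631 -0.0001  1.0071  2.3941]
t [ -76.5 -198.1 -115.7] rows 5.9 r [ 0.0009 -0.001  -2.9281] rows 23.629156882919172
```

>>> servo_tool --targets '[{"grip": 1,"tx": 0,"ty": 0,"tz": -20,"rx": 0,"ry": 0,"rz": 0},{"grip": 1,"tx": 0,"ty": 0,"tz": -35,"rx": 0,"ry": 0,"rz": 0},{"grip": 1,"tx": 0,"ty": 0,"tz": -35,"rx": 0,"ry": 0,"rz": -0.122},{"grip": 1,"tx": 0,"ty": 0,"tz": -27,"rx": 0,"ry": 0,"rz": -0.122},{"grip": 1,"tx": 0,"ty": 0,"tz": 0,"rx": 0,"ry": 0,"rz": -0.122},{"grip": 1,"tx": 0,"ty": 0,"tz": 0,"rx": 0,"ry": 0,"rz": -0.122},{"grip": 1,"tx": 0,"ty": 0,"tz": 0,"rx": 0,"ry": 0,"rz": -0.122},{"grip": 1,"tx": 0,"ty": 0,"tz": 0,"rx": 0,"ry": 0,"rz": -0.122},{"grip": 1,"tx": 0,"ty": 0,"tz": 0,"rx": 0,"ry": 0,"rz": -0.122},{"grip": 1,"tx": 0,"ty": 0,"tz": 0,"rx": 0,"ry": 0,"rz": -0.122},{"grip": 1,"tx": 0,"ty": 0,"tz": 0,"rx": 0,"ry": 0,"rz": -0.122},{"grip": 1,"tx": 0,"ty": 0,"tz": 0,"rx": 0,"ry": 0,"rz": -0.122}]'

```text
time_s: 12.75
eef_pos: [0.3697, -0.2901, 0.1666]
tcp_rot: [-3.068, 0.671, 0.002]
force: [0.0, 0.8, -2.6]
gripper_width: 0.0072
gripper_force: 59.0
```

>>> servo_tool --targets '[{"grip": 1,"tx": 0,"ty": 0,"tz": 0,"rx": 0,"ry": 0,"rz": -0.122},{"grip": 1,"tx": 0,"ty": 0,"tz": 0,"rx": 0,"ry": 0,"rz": -0.122},{"grip": 1,"tx": 0,"ty": 0,"tz": 0,"rx": 0,"ry": 0,"rz": -0.122},{"grip": 1,"tx": 0,"ty": 0,"tz": 0,"rx": 0,"ry": 0,"rz": -0.122},{"grip": 1,"tx": 0,"ty": 0,"tz": 0,"rx": 0,"ry": 0,"rz": -0.122},{"grip": 1,"tx": 0,"ty": 0,"tz": 0,"rx": 0,"ry": 0,"rz": -0.122},{"grip": 1,"tx": 0,"ty": 0,"tz": 0,"rx": 0,"ry": 0,"rz": -0.122},{"grip": 1,"tx": 0,"ty": 0,"tz": 0,"rx": 0,"ry": 0,"rz": -0.122},{"grip": 1,"tx": 0,"ty": 0,"tz": 0,"rx": 0,"ry": 0,"rz": -0.122},{"grip": 1,"tx": 0,"ty": 0,"tz": 0,"rx": 0,"ry": 0,"rz": -0.122},{"grip": 1,"tx": 0,"ty": 0,"tz": 0,"rx": 0,"ry": 0,"rz": -0.122},{"grip": 1,"tx": 0,"ty": 0,"tz": 0,"rx": 0,"ry": 0,"rz": -0.122}]'

```text
time_s: 13.75
eef_pos: [0.3697, -0.2901, 0.1666]
tcp_rot: [-2.73, -1.551, 0.0]
force: [0.1, -0.8, -3.2]
gripper_width: 0.0074
gripper_force: 59.0
```

>>> servo_tool --targets '[{"grip": 1,"tx": 0,"ty": 0,"tz": 0,"rx": 0,"ry": 0,"rz": -0.122},{"grip": 1,"tx": 0,"ty": 0,"tz": 0,"rx": 0,"ry": 0,"rz": -0.122},{"grip": 1,"tx": 10,"ty": 15,"tz": 0,"rx": 0,"ry": 0,"rz": 0},{"grip": 1,"tx": 18,"ty": 27,"tz": 0,"rx": 0,"ry": 0,"rz": 0},{"grip": 1,"tx": 20,"ty": 30,"tz": 0,"rx": 0,"ry": 0,"rz": 0},{"grip": 1,"tx": 20,"ty": 30,"tz": 0,"rx": 0,"ry": 0,"rz": 0},{"grip": 1,"tx": 20,"ty": 30,"tz": 0,"rx": 0,"ry": 0,"rz": 0},{"grip": 1,"tx": 18,"ty": 27,"tz": 0,"rx": 0,"ry": 0,"rz": 0},{"grip": 1,"tx": 12,"ty": 18,"tz": 0,"rx": 0,"ry": 0,"rz": 0},{"grip": 1,"tx": 0,"ty": 0,"tz": 0,"rx": 0,"ry": 0,"rz": 0},{"grip": 1,"tx": 0,"ty": 0,"tz": 0,"rx": 0,"ry": 0,"rz": 0}]'

```text
time_s: 14.67
eef_pos: [0.5742, -0.2291, 0.1661]
tcp_rot: [-2.524, -1.866, 0.002]
force: [-0.4, -1.3, -4.0]
gripper_width: 0.0074
gripper_force: 59.6
```

```bash
python3 - <<'E'
from h import *
st();go([.5747,-.2307,.167],yaw=-17.15)
f=grab("wrist")
P=cloud(f).reshape(-1,3);th=np.radians(72.85);d=np.array([np.cos(th),np.sin(th)]);n=np.array([d[1],-d[0]])
o=np.array([.5744,-.2315]);s=(P[:,:2]-o)@d;t=(P[:,:2]-o)@n
k=(P[:,2]>.18)&(P[:,2]<.21)&(abs(t)<.02)&(s>.03)&(s<.14)
for a in np.arange(.03,.13,.02):
    j=k&(s>a)&(s<a+.02)
    if j.sum()>5:print(a,j.sum(),np.percentile(t[j],[5,50,95])*1000,P[j,2].max())
E
```

```text
14.6667 [ 0.5742 -0.2291  0.1661] [-2.5244 -1.8663  0.0019] [-0.385  -1.2737 -4.0185] 0.007375238160100911 59.566810727119446
[[ 0.2932  0.9561 -0.0023]
 [ 0.9561 -0.2932  0.0011]
 [ 0.0003 -0.0025 -1.    ]] [-0.5071  0.2582  1.607  -0.0002  1.2789 -0.2095]
t [-1.4  1.  -0.9] rows 0.0 r [-0.0025 -0.0003  0.0018] rows 0.02509781064067377
0.03 1345 [-4.1483 -0.7644  2.9358] 0.20028142833426366
0.05 1601 [-4.3355 -0.8356  2.8956] 0.20056221906363353
0.07 1710 [-4.2975 -0.8869  2.7462] 0.20029942180563093
0.09000000000000001 50 [-4.5555 -0.8733  2.6408] 0.1819631853738377
```

>>> servo_tool --targets '[{"grip": 1,"tx": -1.4,"ty": 1,"tz": 0,"rx": 0,"ry": 0,"rz": 0.002},{"grip": 1,"tx": 0,"ty": 0,"tz": 20,"rx": 0,"ry": 0,"rz": 0},{"grip": 1,"tx": 0,"ty": 0,"tz": 25,"rx": 0,"ry": 0,"rz": 0},{"grip": 1,"tx": 0,"ty": 0,"tz": 12,"rx": 0,"ry": 0,"rz": 0},{"grip": 1,"tx": 0,"ty": 0,"tz": 6,"rx": 0,"ry": 0,"rz": 0},{"grip": 1,"tx": 0,"ty": 0,"tz": 6,"rx": 0,"ry": 0,"rz": 0},{"grip": 1,"tx": 0,"ty": 0,"tz": 6,"rx": 0,"ry": 0,"rz": 0}]'

```text
time_s: 15.3
eef_pos: [0.5746, -0.2322, 0.0929]
tcp_rot: [2.53, 1.862, 0.0]
force: [-0.8, 0.0, -3.1]
gripper_width: 0.0074
gripper_force: 59.6
```

```bash
python3 - <<'E'
from h import *
st();go([.5747,-.2307,.0633],yaw=-17.15)
E
```

```text
15.3 [ 0.5746 -0.2322  0.0929] [2.5301 1.8616 0.0002] [-0.8299  0.0465 -3.074 ] 0.007384479357632123 59.55288827419281
[[ 0.2975  0.9547  0.0004]
 [ 0.9547 -0.2975 -0.0003]
 [-0.0002  0.0004 -1.    ]] [-0.5112  0.3384  1.6552 -0.0001  1.1475 -0.2091]
t [ 1.5 -0.4 29.6] rows 0.7 r [ 0.0004  0.0002 -0.0028] rows 0.02284112990428582
```

Plate bottom is about at the rail tops, with no side force. Going on down.

>>> servo_tool --targets '[{"grip": 1,"tx": 1,"ty": -0.3,"tz": 6,"rx": 0,"ry": 0,"rz": -0.002},{"grip": 1,"tx": 0,"ty": 0,"tz": 6,"rx": 0,"ry": 0,"rz": 0},{"grip": 1,"tx": 0,"ty": 0,"tz": 4,"rx": 0,"ry": 0,"rz": 0},{"grip": 1,"tx": 0,"ty": 0,"tz": 4,"rx": 0,"ry": 0,"rz": 0},{"grip": 1,"tx": 0,"ty": 0,"tz": 3,"rx": 0,"ry": 0,"rz": 0},{"grip": 1,"tx": 0,"ty": 0,"tz": 0,"rx": 0,"ry": 0,"rz": 0}]'

```text
time_s: 15.8
eef_pos: [0.5743, -0.2305, 0.0688]
tcp_rot: [-2.527, -1.865, 0.001]
force: [0.1, -0.6, -2.6]
gripper_width: 0.0071
gripper_force: 59.5
```

```bash
python3 - <<'E'
from h import *
st();go([.5747,-.2307,.0633],yaw=-17.15)
E
```

```text
15.8 [ 0.5743 -0.2305  0.0688] [-2.5271 -1.8646  0.0008] [ 0.0864 -0.6183 -2.5862] 0.0070801390958109 59.52674210071564
[[ 0.295   0.9555 -0.0011]
 [ 0.9555 -0.295   0.0005]
 [ 0.0002 -0.0012 -1.    ]] [-0.5089  0.3682  1.6676 -0.      1.107  -0.2095]
t [-0.1  0.5  5.5] rows 0.1 r [-0.0012 -0.0002 -0.0001] rows 0.009638885898689394
```

>>> servo_tool --targets '[{"grip": 1,"tx": 0,"ty": 0.4,"tz": 2,"rx": 0,"ry": 0,"rz": 0},{"grip": 1,"tx": 0,"ty": 0,"tz": 1.5,"rx": 0,"ry": 0,"rz": 0},{"grip": 1,"tx": 0,"ty": 0,"tz": 1,"rx": 0,"ry": 0,"rz": 0},{"grip": 1,"tx": 0,"ty": 0,"tz": 0.8,"rx": 0,"ry": 0,"rz": 0},{"grip": 1,"tx": 0,"ty": 0,"tz": 0.4,"rx": 0,"ry": 0,"rz": 0}]'

```text
time_s: 16.22
eef_pos: [0.5751, -0.2308, 0.0639]
tcp_rot: [2.528, 1.865, 0.0]
force: [-0.1, -0.4, -2.3]
gripper_width: 0.0075
gripper_force: 59.6
```

>>> servo_tool --targets '[{"grip": 1,"tx": 0,"ty": 0,"tz": 0.6,"rx": 0,"ry": 0,"rz": 0},{"grip": 1,"tx": 0,"ty": 0,"tz": 0.5,"rx": 0,"ry": 0,"rz": 0},{"grip": 1,"tx": 0,"ty": 0,"tz": 0,"rx": 0,"ry": 0,"rz": 0}]'

```text
time_s: 16.47
eef_pos: [0.5753, -0.231, 0.0633]
tcp_rot: [2.528, 1.865, 0.0]
force: [-1.0, 0.1, 0.4]
gripper_width: 0.0071
gripper_force: 60.0
```

>>> servo_tool --targets '[{"grip": 0.5,"tx": 0,"ty": 0,"tz": 0,"rx": 0,"ry": 0,"rz": 0},{"grip": -1,"tx": 0,"ty": 0,"tz": 0,"rx": 0,"ry": 0,"rz": 0},{"grip": -1,"tx": 0,"ty": 0,"tz": 0,"rx": 0,"ry": 0,"rz": 0},{"grip": -1,"tx": 0,"ty": 0,"tz": -15,"rx": 0,"ry": 0,"rz": 0},{"grip": -1,"tx": 0,"ty": 0,"tz": -35,"rx": 0,"ry": 0,"rz": 0},{"grip": -1,"tx": 0,"ty": 0,"tz": -40,"rx": 0,"ry": 0,"rz": 0},{"grip": -1,"tx": 0,"ty": 0,"tz": -40,"rx": 0,"ry": 0,"rz": 0},{"grip": -1,"tx": 0,"ty": 0,"tz": -40,"rx": 0,"ry": 0,"rz": 0},{"grip": -1,"tx": 0,"ty": 0,"tz": -20,"rx": 0,"ry": 0,"rz": 0},{"grip": -1,"tx": 0,"ty": 0,"tz": 0,"rx": 0,"ry": 0,"rz": 0}]'

```text
time_s: 17.3
eef_pos: [0.5781, -0.2325, 0.2608]
tcp_rot: [2.519, 1.859, 0.008]
force: [0.9, -0.6, 0.4]
gripper_width: 0.0854
gripper_force: 0.0
```

```bash
python3 - <<'E'
from h import *
st();f=grab("wrist");np.savez("holder2",**{k:f[k] for k in("color","depth","mtx","W")})
P=cloud(f).reshape(-1,3);th=np.radians(72.85);d=np.array([np.cos(th),np.sin(th)]);n=np.array([d[1],-d[0]])
o=np.array([.5744,-.2315]);s=(P[:,:2]-o)@d;t=(P[:,:2]-o)@n
k=(P[:,2]>.09)&(P[:,2]<.102)&(abs(t)<.025)&(abs(s)<.13)
print("z",np.median(P[k&(abs(t)<.003),2]),"s",s[k&(abs(t)<.003)].min(),s[k].max())
for a in np.arange(-.13,.13,.02):
    j=k&(s>a)&(s<a+.02)
    if j.sum()>5:print(round(a,2),j.sum(),np.percentile(t[j],[3,50,97])*1000)
k=(P[:,2]>.02)&(abs(t)<.008)&(s>.06)&(s<.14);print("nose s",s[k].max())
E
```

```text
17.3 [ 0.5781 -0.2325  0.2608] [2.5188 1.8586 0.0081] [ 0.9365 -0.5577  0.3538] 0.08542800497287877 0.0
[[ 0.295   0.9554  0.0109]
 [ 0.9555 -0.2949 -0.006 ]
 [-0.0026  0.0122 -0.9999]] [-0.5088  0.1886  1.5079  0.      1.4326 -0.2094]
z 0.09569127893946444 s -0.12202491960352384 0.08164732386098975
-0.13 88 [-2.3452  1.1615  4.6608]
-0.11 142 [-2.2744  1.2098  4.6589]
-0.09 205 [-10.7267  -0.1905   4.6444]
-0.07 274 [-10.6031  -1.972    4.6393]
-0.05 320 [-11.1783  -1.9302   4.6322]
-0.03 199 [-8.2325  0.952   4.6253]
-0.01 192 [-2.574   1.0371  4.6217]
0.01 203 [-2.4294  1.0951  4.6109]
0.03 208 [-2.3087  1.1692  4.6043]
0.05 245 [-2.9759  1.2035  4.5975]
0.07 137 [-2.8874  1.2621  4.5988]
nose s 0.11722343899460902
```

The plate is seated: top edge at 95.7 mm, ends at -122 and +117 mm, nose out past the open end. Now the clip's pose from the earlier wrist view.

```bash
python3 - <<'E'
from h import *
f=dict(np.load("clipview.npz"));P=cloud(f)
Q=P[235:320,270:380].reshape(-1,3);q=Q[(Q[:,2]>.004)&(Q[:,2]<.08)]
print(len(q));r=cv2.minAreaRect((q[:,:2]*1000).astype(np.float32));print(r,cv2.boxPoints(r))
th=np.radians(60);
for th in np.radians([59,60.5,62]):
    d=np.array([np.cos(th),np.sin(th)]);n=np.array([d[1],-d[0]]);s=q[:,:2]@d;t=q[:,:2]@n;print(np.degrees(th),np.ptp(np.percentile(t,[1,99])),np.percentile(t,[1,99]),np.percentile(s,[0.5,99.5]))
th=np.radians(60.5);d=np.array([np.cos(th),np.sin(th)]);n=np.array([d[1],-d[0]])
s=q[:,:2]@d;t=q[:,:2]@n
for a in np.arange(s.min(),s.max(),.005):
    k=(s>=a)&(s<a+.005);print(round(a,4),k.sum(),np.percentile(q[k,2],[5,50,95])*1000,np.percentile(t[k],[2,98])*1000)
E
```

```text
2951
((579.8748168945312, 221.6126251220703), (84.82658386230469, 46.74104309082031), 59.93414306640625) [[538.4    196.6145]
 [578.852  173.1975]
 [621.3497 246.6107]
 [580.8976 270.0277]]
59.00000000000001 0.04537855526659579 [0.3601 0.4055] [0.4466 0.5294]
60.5 0.045161322674658666 [0.3725 0.4177] [0.4364 0.5194]
62.0 0.04533121289225889 [0.3842 0.4296] [0.4259 0.5091]
0.4359 157 [17.8438 24.5472 25.8811] [372.283  417.8029]
0.4409 176 [12.7627 17.1471 18.7743] [372.3392 417.333 ]
0.4459 182 [16.9466 20.2649 22.0378] [372.6061 417.6539]
0.4509 187 [12.3537 23.2362 25.259 ] [372.8257 417.3826]
0.4559 194 [11.2244 26.3894 28.627 ] [372.7724 417.2016]
0.4609 197 [10.9575 29.5777 31.5806] [372.8864 417.5878]
0.4659 220 [10.3153 32.5839 34.707 ] [372.4559 417.4905]
0.4709 216 [17.7257 35.9145 38.6995] [372.5293 417.5958]
0.4759 207 [14.4753 39.4163 42.1451] [372.7441 417.3109]
0.4809 183 [ 8.85   43.4717 46.0508] [372.8441 412.1028]
0.4859 197 [ 7.6251 47.1408 49.4699] [379.0105 411.6454]
0.4909 198 [ 6.7811 50.3907 53.042 ] [378.8018 411.9677]
0.4959 227 [ 6.2676 54.3379 58.1936] [379.0966 411.9726]
0.5009 207 [ 5.705  59.8699 61.3587] [379.0554 411.413 ]
0.5059 87 [ 4.425   5.969  60.0869] [379.0346 410.6547]
0.5109 59 [4.1901 5.2017 6.8055] [379.3792 396.7974]
0.5159 56 [5.1639 6.335  7.4427] [379.2842 397.585 ]
0.5209 1 [4.8411 4.8411 4.8411] [388.7721 388.7721]
```

>>> servo_tool --targets '[{"grip": -1,"tx": 20,"ty": -6.3,"tz": 0,"rx": 0,"ry": 0,"rz": 0},{"grip": -1,"tx": 38.5,"ty": -12.2,"tz": 0,"rx": 0,"ry": 0,"rz": 0},{"grip": -1,"tx": 38.5,"ty": -12.2,"tz": 0,"rx": 0,"ry": 0,"rz": 0},{"grip": -1,"tx": 38.5,"ty": -12.2,"tz": 0,"rx": 0,"ry": 0,"rz": 0},{"grip": -1,"tx": 38.5,"ty": -12.2,"tz": 8,"rx": 0,"ry": 0,"rz": 0},{"grip": -1,"tx": 38.5,"ty": -12.2,"tz": 8,"rx": 0,"ry": 0,"rz": 0},{"grip": -1,"tx": 38.5,"ty": -12.2,"tz": 8,"rx": 0,"ry": 0,"rz": 0},{"grip": -1,"tx": 38.5,"ty": -12.2,"tz": 8,"rx": 0,"ry": 0,"rz": 0},{"grip": -1,"tx": 38.5,"ty": -12.2,"tz": 8,"rx": 0,"ry": 0,"rz": 0},{"grip": -1,"tx": 38.5,"ty": -12.2,"tz": 8,"rx": 0,"ry": 0,"rz": 0},{"grip": -1,"tx": 38.5,"ty": -12.2,"tz": 8,"rx": 0,"ry": 0,"rz": 0},{"grip": -1,"tx": 20,"ty": -6.3,"tz": 0,"rx": 0,"ry": 0,"rz": -0.121}]'

```text
time_s: 18.35
eef_pos: [0.569, 0.2188, 0.1927]
tcp_rot: [-2.407, -2.013, 0.007]
force: [0.8, -0.4, -0.6]
gripper_width: 0.0854
gripper_force: 0.0
```

>>> servo_tool --targets '[{"grip": -1,"tx": 0,"ty": 0,"tz": 0,"rx": 0,"ry": 0,"rz": -0.122},{"grip": -1,"tx": 0,"ty": 0,"tz": 0,"rx": 0,"ry": 0,"rz": -0.122},{"grip": -1,"tx": 0,"ty": 0,"tz": 0,"rx": 0,"ry": 0,"rz": -0.122},{"grip": -1,"tx": 0,"ty": 0,"tz": 0,"rx": 0,"ry": 0,"rz": -0.122},{"grip": -1,"tx": 0,"ty": 0,"tz": 0,"rx": 0,"ry": 0,"rz": -0.122},{"grip": -1,"tx": 0,"ty": 0,"tz": 0,"rx": 0,"ry": 0,"rz": -0.122},{"grip": -1,"tx": 0,"ty": 0,"tz": 0,"rx": 0,"ry": 0,"rz": -0.122},{"grip": -1,"tx": 0,"ty": 0,"tz": 0,"rx": 0,"ry": 0,"rz": -0.122},{"grip": -1,"tx": 0,"ty": 0,"tz": 0,"rx": 0,"ry": 0,"rz": -0.122},{"grip": -1,"tx": 0,"ty": 0,"tz": 0,"rx": 0,"ry": 0,"rz": -0.122},{"grip": -1,"tx": 0,"ty": 0,"tz": 0,"rx": 0,"ry": 0,"rz": -0.122},{"grip": -1,"tx": 0,"ty": 0,"tz": 0,"rx": 0,"ry": 0,"rz": -0.122}]'

```text
time_s: 19.35
eef_pos: [0.5708, 0.2147, 0.1946]
tcp_rot: [-0.437, -3.108, 0.002]
force: [-0.3, 0.2, -0.1]
gripper_width: 0.0849
gripper_force: 0.0
```

>>> servo_tool --targets '[{"grip": -1,"tx": 0,"ty": 0,"tz": 0,"rx": 0,"ry": 0,"rz": -0.122},{"grip": -1,"tx": 0,"ty": 0,"tz": 0,"rx": 0,"ry": 0,"rz": -0.122},{"grip": -1,"tx": 0,"ty": 0,"tz": 0,"rx": 0,"ry": 0,"rz": -0.122},{"grip": -1,"tx": 0,"ty": 0,"tz": 0,"rx": 0,"ry": 0,"rz": -0.122},{"grip": -1,"tx": 0,"ty": 0,"tz": 0,"rx": 0,"ry": 0,"rz": -0.122},{"grip": -1,"tx": 0,"ty": 0,"tz": 0,"rx": 0,"ry": 0,"rz": -0.122},{"grip": -1,"tx": 0,"ty": 0,"tz": 0,"rx": 0,"ry": 0,"rz": -0.122},{"grip": -1,"tx": 0,"ty": 0,"tz": 0,"rx": 0,"ry": 0,"rz": -0.122},{"grip": -1,"tx": 0,"ty": 0,"tz": 0,"rx": 0,"ry": 0,"rz": -0.122},{"grip": -1,"tx": 0,"ty": 0,"tz": 0,"rx": 0,"ry": 0,"rz": -0.122},{"grip": -1,"tx": 0,"ty": 0,"tz": 0,"rx": 0,"ry": 0,"rz": -0.111},{"grip": -1,"tx": 0,"ty": 0,"tz": 0,"rx": 0,"ry": 0,"rz": 0}]'

```text
time_s: 20.35
eef_pos: [0.5708, 0.2147, 0.1948]
tcp_rot: [1.573, -2.716, -0.001]
force: [0.9, -0.2, 0.2]
gripper_width: 0.0852
gripper_force: 0.0
```

```bash
python3 - <<'E'
from h import *
st();f=grab("wrist");P=cloud(f).reshape(-1,3)
q=P[(P[:,2]>.006)&(P[:,2]<.075)&(np.linalg.norm(P[:,:2]-[.58,.222],axis=1)<.055)]
r=cv2.minAreaRect((q[:,:2]*1000).astype(np.float32));print(len(q),r,cv2.boxPoints(r))
th=np.radians(60.2);d=np.array([np.cos(th),np.sin(th)]);n=np.array([d[1],-d[0]])
s=q[:,:2]@d;t=q[:,:2]@n;print("s",np.percentile(s,[.5,99.5]))
k=s<np.percentile(s,1)+.04
for lo in (0,.01,.02,.03):
    j=(s>s.min()+lo)&(s<s.min()+lo+.01);print(j.sum(),np.percentile(t[j],[2,98]),np.percentile(q[j,2],95))
a=np.radians(150.2);y=np.array([np.cos(a),np.sin(a),0]);x=np.array([-d[0],-d[1],0]);ph=np.radians(20)
z=np.array([x[0]*np.sin(ph),x[1]*np.sin(ph),-np.cos(ph)])
Rt=R.from_matrix(np.stack([np.cross(y,z),y,z],1));go([.575,.2142,.006],Rt=Rt);go([.575,.2142,.006],yaw=150.2)
E
```

```text
20.35 [0.5708 0.2147 0.1948] [ 1.5726 -2.7163 -0.0014] [ 0.9351 -0.1835  0.248 ] 0.08523389746316967 0.0
[[-0.4979 -0.8672 -0.003 ]
 [-0.8672  0.4979 -0.0007]
 [ 0.0021  0.0022 -1.    ]] [ 0.2305  0.2142  1.6034  0.      1.327  -2.3898]
4141 ((576.706298828125, 215.06504821777344), (70.94507598876953, 45.708404541015625), 59.73722457885742) [[539.0897 195.9443]
 [578.569  172.9088]
 [614.3229 234.1858]
 [574.8436 257.2213]]
s [0.4381 0.508 ]
514 [0.3714 0.4152] 0.026058434877333177
630 [0.3715 0.4153] 0.025445100901301462
638 [0.3715 0.4154] 0.031635298063438504
641 [0.3718 0.4154] 0.03838839038271624
t [ -1.9  -4.2 189. ] rows 4.6 r [ 0.0033  0.3472 -0.0067] rows 2.802425628442388
t [ -1.9  -4.2 189. ] rows 4.6 r [ 0.002  -0.0019 -0.0071] rows 0.0618389279750739
```

>>> servo_tool --targets '[{"grip": -1,"tx": 0,"ty": -2.6,"tz": 0,"rx": 0,"ry": 0.116,"rz": -0.006},{"grip": -1,"tx": 0,"ty": -2.6,"tz": 0,"rx": 0,"ry": 0.116,"rz": 0},{"grip": -1,"tx": 0,"ty": 0,"tz": 0,"rx": 0,"ry": 0.116,"rz": 0},{"grip": -1,"tx": -12.4,"ty": 0,"tz": 34,"rx": 0,"ry": 0,"rz": 0},{"grip": -1,"tx": -12.4,"ty": 0,"tz": 34,"rx": 0,"ry": 0,"rz": 0},{"grip": -1,"tx": -12.4,"ty": 0,"tz": 34,"rx": 0,"ry": 0,"rz": 0},{"grip": -1,"tx": -12.4,"ty": 0,"tz": 34,"rx": 0,"ry": 0,"rz": 0},{"grip": -1,"tx": -8,"ty": 0,"tz": 20,"rx": 0,"ry": 0,"rz": 0},{"grip": -1,"tx": -3.6,"ty": 0,"tz": 9,"rx": 0,"ry": 0,"rz": 0},{"grip": -1,"tx": 0,"ty": 0,"tz": 0,"rx": 0,"ry": 0,"rz": 0},{"grip": -1,"tx": 0,"ty": 0,"tz": 0,"rx": 0,"ry": 0,"rz": 0}]'

```text
time_s: 21.32
eef_pos: [0.577, 0.2135, 0.021]
tcp_rot: [1.419, -2.448, 0.25]
force: [0.9, -0.4, -0.1]
gripper_width: 0.0852
gripper_force: 0.0
```

```bash
python3 - <<'E'
from h import *
st();f=grab("wrist");save("w5.png",f["color"])
d=np.array([np.cos(np.radians(60)),np.sin(np.radians(60))]);y=np.array([-d[1],d[0],0]);ph=np.radians(20)
z=np.array([-d[0]*np.sin(ph),-d[1]*np.sin(ph),-np.cos(ph)])
Rt=R.from_matrix(np.stack([np.cross(y,z),y,z],1));go([.5759,.2136,.006],Rt=Rt)
E
```

```text
21.3167 [0.577  0.2135 0.021 ] [ 1.4186 -2.4483  0.2497] [ 0.897  -0.3954 -0.1004] 0.0852216748022258 0.0
[[-0.4674 -0.8676 -0.1697]
 [-0.8155  0.4973 -0.2962]
 [ 0.3414 -0.     -0.9399]] [ 0.3465  0.6387  1.4281 -0.2284  1.3506 -2.1935]
t [-4.4  1.8 15.8] rows 0.4 r [-0.0027  0.0026  0.0027] rows 0.037403276760719015
```

View pics/w5.png

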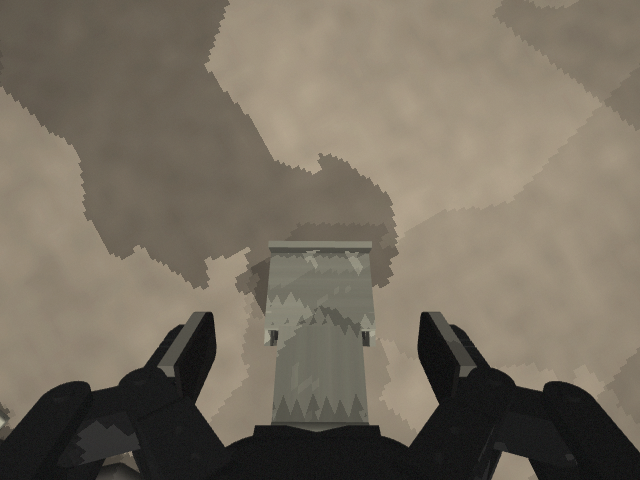

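The clip is centred between the fingers, its hinge ends at (271,338) and (368,338), in line with the pads. Now the last 15 mm, then close.

>>> servo_tool --targets '[{"grip": -1,"tx": -2.5,"ty": 0,"tz": 9,"rx": 0,"ry": 0,"rz": 0},{"grip": -1,"tx": -1.5,"ty": 0,"tz": 4,"rx": 0,"ry": 0,"rz": 0},{"grip": -1,"tx": 0,"ty": 0,"tz": 0,"rx": 0,"ry": 0,"rz": 0},{"grip": -1,"tx": 0,"ty": 0,"tz": 0,"rx": 0,"ry": 0,"rz": 0}]'

```text
time_s: 21.7
eef_pos: [0.5766, 0.2129, 0.0074]
tcp_rot: [1.42, -2.448, 0.249]
force: [-0.1, -0.1, 0.5]
gripper_width: 0.085
gripper_force: 0.0
```

>>> servo_tool --targets '[{"grip": 1,"tx": 0,"ty": 0,"tz": 0,"rx": 0,"ry": 0,"rz": 0},{"grip": 1,"tx": 0,"ty": 0,"tz": 0,"rx": 0,"ry": 0,"rz": 0},{"grip": 1,"tx": 0,"ty": 0,"tz": 0,"rx": 0,"ry": 0,"rz": 0},{"grip": 1,"tx": 0,"ty": 0,"tz": 0,"rx": 0,"ry": 0,"rz": 0},{"grip": 1,"tx": 0,"ty": 0,"tz": 0,"rx": 0,"ry": 0,"rz": 0},{"grip": 1,"tx": 0,"ty": 0,"tz": 0,"rx": 0,"ry": 0,"rz": 0}]'

```text
time_s: 22.2
eef_pos: [0.5771, 0.213, 0.0078]
tcp_rot: [1.421, -2.448, 0.25]
force: [0.4, 0.2, 2.4]
gripper_width: 0.0447
gripper_force: 61.5
```

```bash
python3 - <<'E'
from h import *
st()
E
```

```text
22.2 [0.5771 0.213  0.0078] [ 1.4208 -2.4484  0.2497] [0.402  0.2364 2.3786] 0.04469042825722012 61.45591480191797
[[-0.4666 -0.8683 -0.1686]
 [-0.8163  0.4961 -0.2957]
 [ 0.3404 -0.0004 -0.9403]] [ 0.3459  0.6555  1.4309 -0.2297  1.33   -2.1906]
```

>>> servo_tool --targets '[{"grip": 1,"tx": 6,"ty": 0,"tz": -16,"rx": 0,"ry": 0,"rz": 0},{"grip": 1,"tx": 12.5,"ty": 0,"tz": -34,"rx": 0,"ry": 0,"rz": 0},{"grip": 1,"tx": 12.5,"ty": 0,"tz": -34,"rx": 0,"ry": 0,"rz": 0},{"grip": 1,"tx": 0,"ty": 0,"tz": 0,"rx": 0,"ry": -0.116,"rz": 0},{"grip": 1,"tx": 0,"ty": 0,"tz": 0,"rx": 0,"ry": -0.116,"rz": 0},{"grip": 1,"tx": 0,"ty": 0,"tz": 0,"rx": 0,"ry": -0.116,"rz": 0},{"grip": 1,"tx": 0,"ty": 0,"tz": 0,"rx": 0,"ry": 0,"rz": 0.112},{"grip": 1,"tx": 0,"ty": 0,"tz": 0,"rx": 0,"ry": 0,"rz": 0.112},{"grip": 1,"tx": 0,"ty": 0,"tz": 0,"rx": 0,"ry": 0,"rz": 0.112},{"grip": 1,"tx": 0,"ty": 0,"tz": 0,"rx": 0,"ry": 0,"rz": 0.112},{"grip": 1,"tx": 0,"ty": 0,"tz": 0,"rx": 0,"ry": 0,"rz": 0.112},{"grip": 1,"tx": 0,"ty": 0,"tz": 0,"rx": 0,"ry": 0,"rz": 0.112}]'

```text
time_s: 23.2
eef_pos: [0.5761, 0.2123, 0.0976]
tcp_rot: [0.585, -3.086, -0.0]
force: [0.2, 0.1, -2.5]
gripper_width: 0.0448
gripper_force: 61.6
```

>>> servo_tool --targets '[{"grip": 1,"tx": 0,"ty": 0,"tz": 0,"rx": 0,"ry": 0,"rz": 0.112},{"grip": 1,"tx": 0,"ty": 0,"tz": 0,"rx": 0,"ry": -0.109,"rz": 0},{"grip": 1,"tx": 0,"ty": 0,"tz": 0,"rx": 0,"ry": -0.109,"rz": 0},{"grip": 1,"tx": 0,"ty": 0,"tz": 0,"rx": 0,"ry": -0.109,"rz": 0},{"grip": 1,"tx": 0,"ty": 0,"tz": 0,"rx": 0,"ry": -0.109,"rz": 0},{"grip": 1,"tx": 0,"ty": 0,"tz": 0,"rx": 0,"ry": -0.109,"rz": 0},{"grip": 1,"tx": 0,"ty": 0,"tz": 0,"rx": 0,"ry": -0.109,"rz": 0},{"grip": 1,"tx": 0,"ty": 0,"tz": 0,"rx": 0,"ry": -0.109,"rz": 0},{"grip": 1,"tx": 0,"ty": 0,"tz": 0,"rx": 0,"ry": -0.109,"rz": 0},{"grip": 1,"tx": 0,"ty": 0,"tz": 0,"rx": 0,"ry": -0.105,"rz": 0},{"grip": 1,"tx": 0,"ty": 0,"tz": 0,"rx": 0,"ry": 0,"rz": 0},{"grip": 1,"tx": 0,"ty": 0,"tz": 0,"rx": 0,"ry": 0,"rz": 0}]'

```text
time_s: 24.2
eef_pos: [0.5721, 0.2046, 0.1135]
tcp_rot: [-0.332, 2.352, 0.177]
force: [0.1, 0.1, -1.9]
gripper_width: 0.0452
gripper_force: 61.6
```

```bash
python3 - <<'E'
from h import *
st();f=grab("wrist");g=grab("scene");save("w6.png",np.hstack([cv2.resize(f["color"],(400,300)),cv2.resize(g["color"][200:330,300:474],(400,300),interpolation=cv2.INTER_CUBIC)]))
P=cloud(f)
for u,v in((270,338),(320,400)):pass
s=manip.observe();Rm=R.from_rotvec(s["tcp_rot"]).as_matrix();print("tilt",np.degrees(np.arccos(-Rm[2,2])),"hinge~",s["eef_pos"]-.0187*Rm[:,2])
E
```

```text
24.2 [0.5721 0.2046 0.1135] [-0.3316  2.3519  0.177 ] [ 0.1015  0.0775 -1.8735] 0.04518475056606888 61.63779413793236
[[-0.6915 -0.2883  0.6623]
 [-0.1859  0.957   0.2225]
 [-0.698   0.0307 -0.7154]] [ 0.1439 -0.1045  2.3128  0.6467  0.2093 -2.2926]
tilt 44.33493273045589 hinge~ [0.5602 0.2008 0.127 ]
```

View pics/w6.png

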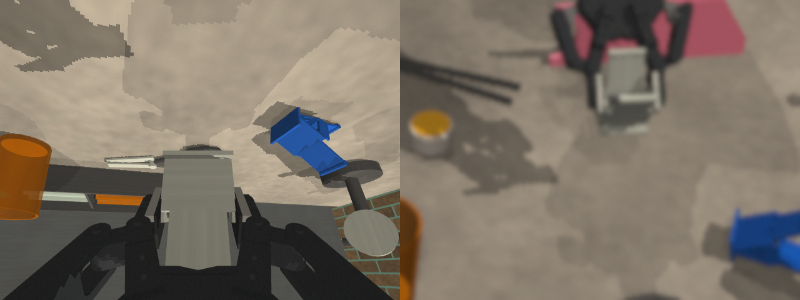

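The clip is held level between the fingers, but joint 5 is at its limit and the tilt stopped at 44°. I will back off, turn the tool to point sideways (to the robot's right), and tilt there.

>>> servo_tool --targets '[{"grip": 1,"tx": 0,"ty": 0,"tz": 0,"rx": 0,"ry": 0.12,"rz": 0},{"grip": 1,"tx": 0,"ty": 0,"tz": 0,"rx": 0,"ry": 0.12,"rz": 0},{"grip": 1,"tx": 0,"ty": 0,"tz": 0,"rx": 0,"ry": 0.12,"rz": 0},{"grip": 1,"tx": 0,"ty": 0,"tz": 0,"rx": 0.048,"ry": -0.002,"rz": 0.11},{"grip": 1,"tx": 0,"ty": 0,"tz": 0,"rx": 0.048,"ry": -0.002,"rz": 0.11},{"grip": 1,"tx": 0,"ty": 0,"tz": 0,"rx": 0.048,"ry": -0.002,"rz": 0.11},{"grip": 1,"tx": 0,"ty": 0,"tz": 0,"rx": 0.048,"ry": -0.002,"rz": 0.11},{"grip": 1,"tx": 0,"ty": 0,"tz": 0,"rx": 0.048,"ry": -0.002,"rz": 0.11},{"grip": 1,"tx": 0,"ty": 0,"tz": 0,"rx": 0.048,"ry": -0.002,"rz": 0.11},{"grip": 1,"tx": 0,"ty": 0,"tz": 0,"rx": 0.048,"ry": -0.002,"rz": 0.11},{"grip": 1,"tx": 0,"ty": 0,"tz": 0,"rx": 0.048,"ry": -0.002,"rz": 0.11},{"grip": 1,"tx": 0,"ty": 0,"tz": 0,"rx": 0.048,"ry": -0.002,"rz": 0.11}]'

```text
time_s: 25.3
eef_pos: [0.5722, 0.2105, 0.1129]
tcp_rot: [0.886, 2.552, -0.077]
force: [0.8, -0.8, -1.5]
gripper_width: 0.0454
gripper_force: 61.6
```

>>> servo_tool --targets '[{"grip": 1,"tx": 0,"ty": 0,"tz": 0,"rx": 0.048,"ry": -0.002,"rz": 0.11},{"grip": 1,"tx": 0,"ty": 0,"tz": 0,"rx": 0.048,"ry": -0.002,"rz": 0.11},{"grip": 1,"tx": 0,"ty": 0,"tz": 0,"rx": 0.048,"ry": -0.002,"rz": 0.11},{"grip": 1,"tx": 0,"ty": 0,"tz": 0,"rx": 0,"ry": -0.112,"rz": 0},{"grip": 1,"tx": 0,"ty": 0,"tz": 0,"rx": 0,"ry": -0.112,"rz": 0},{"grip": 1,"tx": 0,"ty": 0,"tz": 0,"rx": 0,"ry": -0.112,"rz": 0},{"grip": 1,"tx": 0,"ty": 0,"tz": 0,"rx": 0,"ry": -0.112,"rz": 0},{"grip": 1,"tx": 0,"ty": 0,"tz": 0,"rx": 0,"ry": -0.112,"rz": 0},{"grip": 1,"tx": 0,"ty": 0,"tz": 0,"rx": 0,"ry": 0,"rz": 0},{"grip": 1,"tx": 0,"ty": 0,"tz": 0,"rx": 0,"ry": 0,"rz": 0}]'

```text
time_s: 26.13
eef_pos: [0.571, 0.2116, 0.1102]
tcp_rot: [1.107, 1.918, -0.47]
force: [-0.7, 0.3, -0.1]
gripper_width: 0.0448
gripper_force: 61.7
```

```bash
cat >> h.py <<'E'
def tgt(yh,tilt):
    a=np.radians(yh);y=np.array([np.cos(a),np.sin(a),0]);h=np.array([np.sin(a),-np.cos(a),0]);t=np.radians(tilt)
    z=h*np.sin(t)-np.array([0,0,np.cos(t)]);return R.from_matrix(np.stack([np.cross(y,z),y,z],1))
E
python3 - <<'E'
from h import *
st()
s=manip.observe();Rm=R.from_rotvec(s["tcp_rot"]).as_matrix();yh=np.degrees(np.arctan2(Rm[1,1],Rm[0,1]));print("tilt",np.degrees(np.arccos(-Rm[2,2])),"yh",yh,"hinge~",s["eef_pos"]-.0187*Rm[:,2])
Rt=tgt(yh,56);h=np.array([.55,.13,.048]);go(h+.0187*Rt.as_matrix()[:,2],Rt=Rt)
E
```

```text
26.1333 [0.571  0.2116 0.1102] [ 1.1067  1.9176 -0.4696] [-0.6598  0.2658 -0.1387] 0.044820587471416616 61.729224189184606
[[-0.2467  0.8385  0.4859]
 [ 0.5191  0.5377 -0.6644]
 [-0.8183  0.0883 -0.5679]] [ 0.6824  0.4784  1.751  -1.047   1.2509  0.6956]
tilt 55.393981343891696 yh 32.67220690440309 hinge~ [0.5619 0.224  0.1208]
t [ 13.4 -67.9  98. ] rows 2.9 r [ 0.0499 -0.0133 -0.073 ] rows 0.7217983962780306
```

>>> servo_tool --targets '[{"grip": 1,"tx": 3.4,"ty": -17,"tz": 24.5,"rx": 0.012,"ry": -0.003,"rz": -0.018},{"grip": 1,"tx": 3.4,"ty": -17,"tz": 24.5,"rx": 0.012,"ry": -0.003,"rz": -0.018},{"grip": 1,"tx": 3.4,"ty": -17,"tz": 24.5,"rx": 0.012,"ry": -0.003,"rz": -0.018},{"grip": 1,"tx": 3.4,"ty": -17,"tz": 24.5,"rx": 0.012,"ry": -0.003,"rz": -0.018},{"grip": 1,"tx": 0,"ty": 0,"tz": 0,"rx": 0,"ry": 0,"rz": 0},{"grip": 1,"tx": 0,"ty": 0,"tz": 0,"rx": 0,"ry": 0,"rz": 0}]'

```text
time_s: 26.63
eef_pos: [0.5574, 0.1128, 0.0423]
tcp_rot: [1.074, 1.946, -0.562]
force: [-0.3, 0.8, -0.3]
gripper_width: 0.0451
gripper_force: 61.8
```

```bash
python3 - <<'E'
from h import *
st()
s=manip.observe();Rm=R.from_rotvec(s["tcp_rot"]).as_matrix();print("tilt",np.degrees(np.arccos(-Rm[2,2])),"hinge~",s["eef_pos"]-.0187*Rm[:,2])
f=grab("wrist");g=grab("scene");save("w7.png",np.hstack([cv2.resize(f["color"],(400,300)),cv2.resize(g["color"][200:330,240:414],(400,300),interpolation=cv2.INTER_CUBIC)]))
# clip frame points: lever/foot faces seen by wrist within clip region in tool frame
P=cloud(f).reshape(-1,3);Q=(P-s["eef_pos"])@Rm
k=(abs(Q[:,1])<.019)&(abs(Q[:,0])<.06)&(Q[:,2]>-.06)&(Q[:,2]<.035);q=Q[k]
for a in np.arange(-.06,.06,.008):
    j=(q[:,0]>a)&(q[:,0]<a+.008)
    if j.sum()>5:print(round(a,3),j.sum(),np.percentile(q[j,2],[5,50,95])*1000)
print("min world z",np.percentile(P[k][:,2],[0,1]))
E
```

```text
26.6333 [0.5574 0.1128 0.0423] [ 1.0737  1.9463 -0.5623] [-0.2876  0.751  -0.3352] 0.04506136897022835 61.82079407852143
[[-0.2967  0.8443  0.4463]
 [ 0.4762  0.5359 -0.6972]
 [-0.8278  0.0056 -0.561 ]] [ 0.5549  0.5081  1.8972 -1.1526  1.1332  0.7426]
tilt 55.87358269910889 hinge~ [0.5491 0.1258 0.0528]
-0.012 3801 [-52.154  -47.9395 -43.077 ]
-0.004 3945 [-42.8083 -37.3447 -31.5467]
0.004 3435 [-30.9428 -25.2736 -20.0543]
0.012 2844 [-19.4743 -14.7682  -9.673 ]
0.02 2449 [-9.0697 -4.4297  0.5448]
0.028 1892 [-5.9288  1.0904 32.8865]
0.036 1110 [-5.2099 15.1867 22.3871]
0.044 1106 [-0.0245  4.9893 10.4945]
0.052 1501 [-11.898   -6.9053  -1.0518]
min world z [-0.0013 -0.0008]
```

View pics/w7.png

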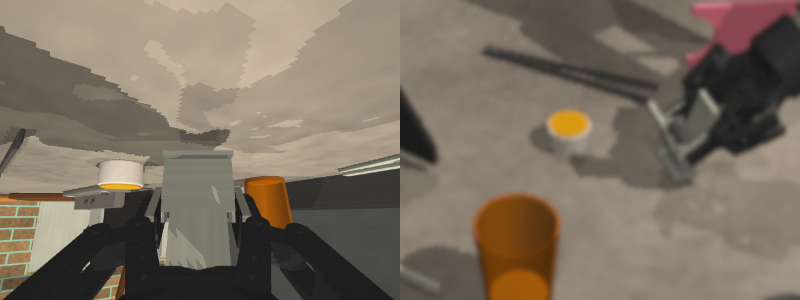

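The clip is held levers up; its back half fills the wrist view at (200,200) and leans only as the half's own taper does. The wax tin at (120,175) is well clear. Lowering until the foot touches.

>>> servo_tool --targets '[{"grip": 1,"tx": 6,"ty": 0,"tz": 4,"rx": 0,"ry": 0,"rz": 0},{"grip": 1,"tx": 3,"ty": 0,"tz": 2,"rx": 0,"ry": 0,"rz": 0},{"grip": 1,"tx": 0,"ty": 0,"tz": 0,"rx": 0,"ry": 0,"rz": 0},{"grip": 1,"tx": 0,"ty": 0,"tz": 0,"rx": 0,"ry": 0,"rz": 0}]'

```text
time_s: 27.07
eef_pos: [0.5569, 0.115, 0.0308]
tcp_rot: [1.069, 1.948, -0.562]
force: [-0.0, 0.3, -1.3]
gripper_width: 0.0449
gripper_force: 61.9
```

>>> servo_tool --targets '[{"grip": 1,"tx": 1.2,"ty": 0,"tz": 0.8,"rx": 0,"ry": 0,"rz": 0},{"grip": 1,"tx": 0,"ty": 0,"tz": 0,"rx": 0,"ry": 0,"rz": 0}]'

```text
time_s: 27.23
eef_pos: [0.5568, 0.1148, 0.0293]
tcp_rot: [1.069, 1.948, -0.563]
force: [0.7, 0.3, -1.4]
gripper_width: 0.0447
gripper_force: 61.9
```

>>> servo_tool --targets '[{"grip": 1,"tx": 0.8,"ty": 0,"tz": 0.6,"rx": 0,"ry": 0,"rz": 0},{"grip": 1,"tx": 0,"ty": 0,"tz": 0,"rx": 0,"ry": 0,"rz": 0}]'

```text
time_s: 27.4
eef_pos: [0.5568, 0.1145, 0.0283]
tcp_rot: [1.069, 1.947, -0.563]
force: [0.4, -0.0, -0.6]
gripper_width: 0.045
gripper_force: 61.9
```

>>> servo_tool --targets '[{"grip": 1,"tx": 0.8,"ty": 0,"tz": 0.6,"rx": 0,"ry": 0,"rz": 0},{"grip": 1,"tx": 0,"ty": 0,"tz": 0,"rx": 0,"ry": 0,"rz": 0}]'

```text
time_s: 27.57
eef_pos: [0.5571, 0.1144, 0.0279]
tcp_rot: [1.069, 1.946, -0.563]
force: [-0.4, -0.5, 0.9]
gripper_width: 0.0451
gripper_force: 62.2
```

>>> servo_tool --targets '[{"grip": 1,"tx": 0.5,"ty": 0,"tz": 0.4,"rx": 0,"ry": 0,"rz": 0},{"grip": 1,"tx": 0,"ty": 0,"tz": 0,"rx": 0,"ry": 0,"rz": 0}]'

```text
time_s: 27.73
eef_pos: [0.5572, 0.1144, 0.0279]
tcp_rot: [1.069, 1.945, -0.564]
force: [-3.7, 1.7, 5.9]
gripper_width: 0.0451
gripper_force: 62.6
```

>>> servo_tool --targets '[{"grip": -0.2,"tx": 0,"ty": 0,"tz": 0,"rx": 0,"ry": 0,"rz": 0},{"grip": -0.2,"tx": 0,"ty": 0,"tz": 0,"rx": 0,"ry": 0,"rz": 0},{"grip": -1,"tx": 0,"ty": 0,"tz": 0,"rx": 0,"ry": 0,"rz": 0},{"grip": -1,"tx": 0,"ty": 0,"tz": 0,"rx": 0,"ry": 0,"rz": 0},{"grip": -1,"tx": 0,"ty": 0,"tz": -12,"rx": 0,"ry": 0,"rz": 0},{"grip": -1,"tx": 0,"ty": 0,"tz": -20,"rx": 0,"ry": 0,"rz": 0},{"grip": -1,"tx": 0,"ty": 0,"tz": -30,"rx": 0,"ry": 0,"rz": 0},{"grip": -1,"tx": 0,"ty": 0,"tz": -35,"rx": 0,"ry": 0,"rz": 0},{"grip": -1,"tx": 0,"ty": 0,"tz": -35,"rx": 0,"ry": 0,"rz": 0}]'

```text
time_s: 28.48
eef_pos: [0.4964, 0.2072, 0.1016]
tcp_rot: [1.07, 1.948, -0.564]
force: [1.2, -0.4, -0.2]
gripper_width: 0.0858
gripper_force: 0.0
```

```bash
python3 - <<'E'
from h import *
st()
f=grab("wrist");save("w8.png",cv2.resize(f["color"],(400,300)))
P=cloud(f).reshape(-1,3);q=P[(np.linalg.norm(P[:,:2]-[.549,.127],axis=1)<.06)&(P[:,2]>.004)&(P[:,2]<.1)]
for lo in(.004,.015,.03,.045,.06,.068,.08):
    j=(q[:,2]>lo)&(q[:,2]<lo+.011);print(lo,j.sum(),cv2.minAreaRect((q[j,:2]*1000).astype(np.float32)) if j.sum()>5 else "")
E
```

```text
28.4833 [0.4964 0.2072 0.1016] [ 1.0701  1.9478 -0.5643] [ 1.1968 -0.4272 -0.1773] 0.08575804947457868 0.0
[[-0.2992  0.8432  0.4467]
 [ 0.4738  0.5377 -0.6974]
 [-0.8282  0.003  -0.5604]] [ 0.7621  0.4337  1.8449 -0.9941  1.3243  0.6971]
0.004 660 ((548.0311279296875, 128.87945556640625), (45.66554260253906, 5.508205413818359), 33.29534149169922)
0.015 725 ((546.0697021484375, 131.93197631835938), (45.98440170288086, 5.546496868133545), 32.29467010498047)
0.03 843 ((547.4692993164062, 128.63514709472656), (45.8192253112793, 25.433046340942383), 27.792856216430664)
0.045 632 ((540.206298828125, 141.0635223388672), (33.99761199951172, 6.625548362731934), 32.04283142089844)
0.06 821 ((550.511962890625, 125.60012817382812), (33.921756744384766, 57.88954162597656), 33.317626953125)
0.068 1126 ((549.880615234375, 126.42874145507812), (34.041202545166016, 61.92646026611328), 33.02531433105469)
0.08 0
```

View pics/w8.png

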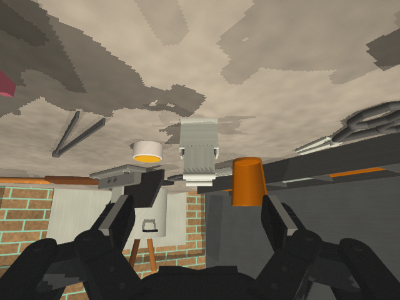

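The clip stands levers up: levers centred at (0.550, 0.126), hinge axis heading 33°. It is at (200,150) in the picture. Next is the approach from above.

```bash
python3 - <<'E'
from h import *
s=manip.observe();p=s["eef_pos"]
go([p[0],p[1],.21]);go([.55,.1264,.21],yaw=-57)
R0=R.from_rotvec(s["tcp_rot"]);Rt=tgt(-57,0)
print((R0.inv()*tgt(32.5,0)).as_rotvec(), (tgt(32.5,0).inv()*Rt).as_rotvec())
print("after: ",Rt.inv().apply(np.array([.55,.1264,.21])-[p[0],p[1],.21])*1000)
E
```

```text
t [-86.3   1.  -58.6] rows 2.5 r 0 rows 0.0
t [-143.3   -0.9   25.4] rows 3.6 r [0.7643 0.7532 1.4253] rows 14.39722148268291
[ 0.0114  0.9743 -0.0008] [0.     0.     1.5621]
after:  [ -2.3835 101.5075   0.    ]
```

>>> servo_tool --targets '[{"grip": -1,"tx": -28.8,"ty": 0,"tz": -19.5,"rx": 0,"ry": 0,"rz": 0},{"grip": -1,"tx": -28.8,"ty": 0,"tz": -19.5,"rx": 0,"ry": 0,"rz": 0},{"grip": -1,"tx": -28.8,"ty": 0,"tz": -19.5,"rx": 0,"ry": 0,"rz": 0},{"grip": -1,"tx": 0,"ty": 0,"tz": 0,"rx": 0.051,"ry": 0.0502,"rz": 0.095},{"grip": -1,"tx": 0,"ty": 0,"tz": 0,"rx": 0.051,"ry": 0.0502,"rz": 0.095},{"grip": -1,"tx": 0,"ty": 0,"tz": 0,"rx": 0.051,"ry": 0.0502,"rz": 0.095},{"grip": -1,"tx": 0,"ty": 0,"tz": 0,"rx": 0.051,"ry": 0.0502,"rz": 0.095},{"grip": -1,"tx": 0,"ty": 0,"tz": 0,"rx": 0.051,"ry": 0.0502,"rz": 0.095},{"grip": -1,"tx": 0,"ty": 0,"tz": 0,"rx": 0.051,"ry": 0.0502,"rz": 0.095},{"grip": -1,"tx": 0,"ty": 0,"tz": 0,"rx": 0.051,"ry": 0.0502,"rz": 0.095},{"grip": -1,"tx": 0,"ty": 0,"tz": 0,"rx": 0.051,"ry": 0.0502,"rz": 0.095},{"grip": -1,"tx": 0,"ty": 0,"tz": 0,"rx": 0.051,"ry": 0.0502,"rz": 0.095}]'

```text
time_s: 29.53
eef_pos: [0.4973, 0.207, 0.2056]
tcp_rot: [2.314, 1.497, -0.286]
force: [-0.2, -0.2, -0.4]
gripper_width: 0.0855
gripper_force: 0.0
```

>>> servo_tool --targets '[{"grip": -1,"tx": 0,"ty": 0,"tz": 0,"rx": 0.051,"ry": 0.0502,"rz": 0.095},{"grip": -1,"tx": 0,"ty": 0,"tz": 0,"rx": 0.051,"ry": 0.0502,"rz": 0.095},{"grip": -1,"tx": 0,"ty": 0,"tz": 0,"rx": 0.051,"ry": 0.0502,"rz": 0.095},{"grip": -1,"tx": 0,"ty": 0,"tz": 0,"rx": 0.051,"ry": 0.0502,"rz": 0.095},{"grip": -1,"tx": 0,"ty": 0,"tz": 0,"rx": 0.051,"ry": 0.0502,"rz": 0.095},{"grip": -1,"tx": 0,"ty": 0,"tz": 0,"rx": 0.051,"ry": 0.0502,"rz": 0.095},{"grip": -1,"tx": -1,"ty": 34,"tz": 0,"rx": 0,"ry": 0,"rz": 0},{"grip": -1,"tx": -1,"ty": 34,"tz": 0,"rx": 0,"ry": 0,"rz": 0},{"grip": -1,"tx": 0,"ty": 33,"tz": 0,"rx": 0,"ry": 0,"rz": 0},{"grip": -1,"tx": 0,"ty": 0,"tz": 0,"rx": 0,"ry": 0,"rz": 0},{"grip": -1,"tx": 0,"ty": 0,"tz": 0,"rx": 0,"ry": 0,"rz": 0}]'

```text
time_s: 30.45
eef_pos: [0.5507, 0.1193, 0.2054]
tcp_rot: [3.012, 0.883, -0.009]
force: [-0.6, -0.1, -0.3]
gripper_width: 0.0857
gripper_force: 0.0
```

```bash
python3 - <<'E'
from h import *
st();f=grab("wrist")
P=cloud(f).reshape(-1,3);q=P[(np.linalg.norm(P[:,:2]-[.549,.127],axis=1)<.06)&(P[:,2]>.06)&(P[:,2]<.1)]
r=cv2.minAreaRect((q[:,:2]*1000).astype(np.float32));print(len(q),r,q[:,2].max())
c=np.array(r[0])/1000;go([c[0],c[1],.05],yaw=-57)
E
```

```text
30.45 [0.5507 0.1193 0.2054] [ 3.0118  0.883  -0.0094] [-0.5502 -0.0844 -0.3453] 0.0857439314700973 0.0
[[ 0.8417  0.5399 -0.0049]
 [ 0.5399 -0.8417 -0.0046]
 [-0.0066  0.0012 -1.    ]] [ 0.0759  0.0986  1.7128 -0.0043  1.3354  1.0773]
1197 ((550.673095703125, 123.99647521972656), (34.47782516479492, 62.90743637084961), 32.89081954956055) 0.0795696009831946
t [  3.5  -2.9 155.3] rows 3.8 r [ 0.0008  0.0069 -0.0042] rows 0.0653080536105635
```

>>> servo_tool --targets '[{"grip": -1,"tx": 2.8,"ty": -4,"tz": 20,"rx": 0,"ry": 0.006,"rz": -0.004},{"grip": -1,"tx": 0,"ty": 0,"tz": 35,"rx": 0,"ry": 0,"rz": 0},{"grip": -1,"tx": 0,"ty": 0,"tz": 35,"rx": 0,"ry": 0,"rz": 0},{"grip": -1,"tx": 0,"ty": 0,"tz": 30,"rx": 0,"ry": 0,"rz": 0},{"grip": -1,"tx": 0,"ty": 0,"tz": 20,"rx": 0,"ry": 0,"rz": 0},{"grip": -1,"tx": 0,"ty": 0,"tz": 13,"rx": 0,"ry": 0,"rz": 0},{"grip": -1,"tx": 0,"ty": 0,"tz": 0,"rx": 0,"ry": 0,"rz": 0},{"grip": -1,"tx": 0,"ty": 0,"tz": 0,"rx": 0,"ry": 0,"rz": 0}]'

```text
time_s: 31.17
eef_pos: [0.5502, 0.1257, 0.0524]
tcp_rot: [3.01, 0.895, -0.001]
force: [0.1, -0.2, 1.4]
gripper_width: 0.0855
gripper_force: 0.0
```

```bash
python3 - <<'E'
from h import *
st();go([.5504,.125,.052],yaw=-57)
f=grab("wrist");save("w9.png",f["color"])
E
```

```text
31.1667 [0.5502 0.1257 0.0524] [ 3.0099  0.8949 -0.0012] [ 0.1288 -0.2066  1.4029] 0.08548795627331289 0.0
[[ 0.8376  0.5463 -0.0003]
 [ 0.5463 -0.8376 -0.0016]
 [-0.0011  0.0012 -1.    ]] [ 0.0859  0.2759  1.8221 -0.0018  1.0441  1.0796]
t [-0.2  0.7  0.4] rows 0.0 r [0.0012 0.0011 0.002 ] rows 0.020922887293903604
```

View pics/w9.png

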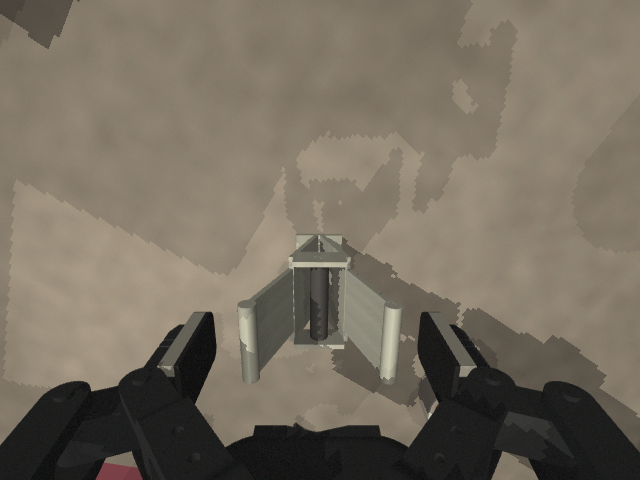

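The lever rolls at (248,340) and (390,345) lie centred between the pads at (200,345) and (440,345). That makes 12 pictures viewed, over the limit of 10, so I will view no more and go by numbers. Squeezing.

>>> servo_tool --targets '[{"grip": 1,"tx": 0,"ty": 0,"tz": 0,"rx": 0,"ry": 0,"rz": 0},{"grip": 1,"tx": 0,"ty": 0,"tz": 0,"rx": 0,"ry": 0,"rz": 0},{"grip": 1,"tx": 0,"ty": 0,"tz": 0,"rx": 0,"ry": 0,"rz": 0},{"grip": 1,"tx": 0,"ty": 0,"tz": 0,"rx": 0,"ry": 0,"rz": 0},{"grip": 1,"tx": 0,"ty": 0,"tz": 0,"rx": 0,"ry": 0,"rz": 0},{"grip": 1,"tx": 0,"ty": 0,"tz": 0,"rx": 0,"ry": 0,"rz": 0},{"grip": 1,"tx": 0,"ty": 0,"tz": 0,"rx": 0,"ry": 0,"rz": 0},{"grip": 1,"tx": 0,"ty": 0,"tz": 0,"rx": 0,"ry": 0,"rz": 0}]'

```text
time_s: 31.88
eef_pos: [0.557, 0.1275, 0.0612]
tcp_rot: [3.011, 0.892, 0.023]
force: [-6.4, 7.1, 35.7]
gripper_width: 0.0221
gripper_force: 55.6
```

>>> servo_tool --targets '[{"grip": 1,"tx": 0,"ty": 0,"tz": -12,"rx": 0,"ry": 0,"rz": 0},{"grip": 1,"tx": 0,"ty": 0,"tz": -10,"rx": 0,"ry": 0,"rz": 0},{"grip": 1,"tx": 0,"ty": 0,"tz": -20,"rx": 0,"ry": 0,"rz": 0},{"grip": 1,"tx": 0,"ty": 0,"tz": -30,"rx": 0,"ry": 0,"rz": 0},{"grip": 1,"tx": 0,"ty": 0,"tz": -35,"rx": 0,"ry": 0,"rz": 0},{"grip": 1,"tx": 0,"ty": 0,"tz": -35,"rx": 0,"ry": 0,"rz": 0},{"grip": 1,"tx": 0,"ty": 0,"tz": -10,"rx": 0,"ry": 0,"rz": 0},{"grip": 1,"tx": 0,"ty": 0,"tz": 0,"rx": 0,"ry": 0,"rz": 0}]'

```text
time_s: 32.55
eef_pos: [0.553, 0.1251, 0.2088]
tcp_rot: [3.009, 0.892, 0.012]
force: [0.3, 1.1, -1.3]
gripper_width: 0.0206
gripper_force: 58.8
```

```bash
python3 - <<'E'
from h import *
st();s=manip.observe();Rm=R.from_rotvec(s["tcp_rot"]).as_matrix()
f=grab("wrist");np.savez("clipheld",**{k:f[k] for k in("color","depth","mtx","W")})
Q=(cloud(f).reshape(-1,3)-s["eef_pos"])@Rm
k=(abs(Q[:,1])<.04)&(abs(Q[:,0])<.035)&(Q[:,2]>-.05)&(Q[:,2]<.09);q=Q[k]*1000
for a in np.arange(-30,80,6):
    j=(q[:,2]>a)&(q[:,2]<a+6)
    if j.sum()>8:print(a,j.sum(),"x",np.percentile(q[j,0],[1,50,99]),"y",np.percentile(q[j,1],[1,50,99]))
E
```

```text
32.55 [0.553  0.1251 0.2088] [3.0086 0.892  0.0121] [ 0.3239  1.0628 -1.3178] 0.020562731711674682 58.783005002187565
[[ 0.8384  0.545   0.0084]
 [ 0.545  -0.8384 -0.0012]
 [ 0.0064  0.0055 -1.    ]] [ 0.0845  0.0932  1.7121 -0.0019  1.3281  1.0793]
-30 722 x [-9.7435  7.058  11.2581] y [-22.8222   0.7865  24.2682]
-24 2657 x [-19.7685   1.7904  13.8521] y [-21.9851  -4.2523  23.5333]
-18 813 x [-18.7293  10.2508  14.155 ] y [-22.6354   5.4462  24.1341]
-12 403 x [ 5.9534 10.4387 13.891 ] y [-22.6163  -7.3427  23.9324]
-6 158 x [ 6.1474 11.0028 13.9607] y [-15.9137   0.2954  18.2805]
0 69 x [ 8.2559 13.1724 13.7012] y [-11.3452  -8.9844  11.417 ]
6 77 x [ 4.2737 12.9775 13.5119] y [-12.398  -10.0612  11.7741]
12 153 x [-27.0836  12.9645  19.1053] y [-13.378   -3.1567  12.1469]
18 954 x [-26.7459   9.0534  19.0642] y [-13.5039  -0.5818  12.41  ]
24 1139 x [-25.2125   2.1027  18.9506] y [-14.9856  -0.5811  12.4484]
30 207 x [-25.3023  18.1187  18.8825] y [-16.3945  -3.2706  14.1478]
36 119 x [-9.6996  9.1774 18.6335] y [-17.6813 -16.2943  15.0163]
42 115 x [-13.5411   6.3474  18.3837] y [-18.887  -17.3389  15.8228]
48 556 x [-24.9039  -3.8838  18.2275] y [-30.2932 -27.4748  26.1671]
54 1764 x [-23.8668   1.0354  17.9896] y [-30.6017  18.2501  27.2792]
60 16 x [ 8.1976 17.7463 17.9247] y [-21.2021  15.6578  20.0873]
```

>>> servo_tool --targets '[{"grip": 1,"tx": -9,"ty": 14.4,"tz": 0,"rx": 0,"ry": 0,"rz": 0},{"grip": 1,"tx": -19.7,"ty": 31.2,"tz": 0,"rx": 0,"ry": 0,"rz": 0},{"grip": 1,"tx": -19.7,"ty": 31.2,"tz": 0,"rx": 0,"ry": 0,"rz": 0},{"grip": 1,"tx": -19.7,"ty": 31.2,"tz": 0,"rx": 0,"ry": 0,"rz": 0},{"grip": 1,"tx": -19.7,"ty": 31.2,"tz": 0,"rx": 0,"ry": 0,"rz": 0},{"grip": 1,"tx": -19.7,"ty": 31.2,"tz": 0,"rx": 0,"ry": 0,"rz": 0},{"grip": 1,"tx": -19.7,"ty": 31.2,"tz": 0,"rx": 0,"ry": 0,"rz": 0},{"grip": 1,"tx": -19.7,"ty": 31.2,"tz": 0,"rx": 0,"ry": 0,"rz": 0},{"grip": 1,"tx": -19.7,"ty": 31.2,"tz": 0,"rx": 0,"ry": 0,"rz": 0},{"grip": 1,"tx": -19.7,"ty": 31.2,"tz": 0,"rx": 0,"ry": 0,"rz": 0},{"grip": 1,"tx": -19.7,"ty": 31.2,"tz": 0,"rx": 0,"ry": 0,"rz": 0},{"grip": 1,"tx": -9,"ty": 14.4,"tz": 0,"rx": 0,"ry": 0,"rz": -0.1}]'

```text
time_s: 33.6
eef_pos: [0.5539, -0.2815, 0.2012]
tcp_rot: [-2.964, -1.038, 0.006]
force: [-0.3, 0.5, -1.3]
gripper_width: 0.021
gripper_force: 58.8
```

>>> servo_tool --targets '[{"grip": 1,"tx": 0,"ty": 0,"tz": 0,"rx": 0,"ry": 0,"rz": -0.119},{"grip": 1,"tx": 0,"ty": 0,"tz": 0,"rx": 0,"ry": 0,"rz": -0.119},{"grip": 1,"tx": 0,"ty": 0,"tz": 0,"rx": 0,"ry": 0,"rz": -0.119},{"grip": 1,"tx": 0,"ty": 0,"tz": 0,"rx": 0,"ry": 0,"rz": -0.119},{"grip": 1,"tx": 0,"ty": 0,"tz": 0,"rx": 0,"ry": 0,"rz": -0.119},{"grip": 1,"tx": 0,"ty": 0,"tz": 0,"rx": 0,"ry": 0,"rz": 0},{"grip": 1,"tx": 0,"ty": 0,"tz": 0,"rx": 0,"ry": 0,"rz": 0}]'

```text
time_s: 34.18
eef_pos: [0.5548, -0.2771, 0.202]
tcp_rot: [-2.529, -1.859, 0.004]
force: [-0.7, -0.1, -1.1]
gripper_width: 0.0207
gripper_force: 58.8
```

```bash
cat > chk.py <<'E'
from h import *
st();go([.5579,-.2777,.130],yaw=-17.15)
s=manip.observe();Rm=R.from_rotvec(s["tcp_rot"]).as_matrix()
f=grab("wrist");P=cloud(f).reshape(-1,3);Q=(P-s["eef_pos"])@Rm*1000
th=np.radians(72.85);d=np.array([np.cos(th),np.sin(th)]);n=np.array([d[1],-d[0]])
S=(P[:,:2]-[.5744,-.2315])@d*1000;T=(P[:,:2]-[.5744,-.2315])@n*1000
k=(P[:,2]>.09)&(P[:,2]<.1)&(abs(T)<12)
print("plate n",k.sum(),"z",np.median(P[k,2]))
for a in (-60,-40,-25,0,30,60):
    j=k&(S>a)&(S<a+15)
    if j.sum()>8:print(" s",a,j.sum(),np.percentile(T[j],[2,98]))
for z0 in(18,30,42,50,56):
    j=(abs(Q[:,1])<40)&(Q[:,0]>5)&(Q[:,0]<25)&(Q[:,2]>z0)&(Q[:,2]<z0+5)
    if j.sum()>8:print(" clip z",z0,j.sum(),"y",np.percentile(Q[j,1],[1,99]),"T",np.percentile(T[j],[1,99]),"S",np.percentile(S[j],[50,99]),"Z",np.percentile(P[j,2],1))
E
python3 chk.py
```

```text
34.1833 [ 0.5548 -0.2771  0.202 ] [-2.5291 -1.8593  0.0035] [-0.6787 -0.132  -1.0689] 0.02069875052811801 58.828049303378975
[[ 0.2983  0.9545 -0.0033]
 [ 0.9545 -0.2983  0.0008]
 [-0.0003 -0.0034 -1.    ]] [-0.5897  0.2327  1.5677 -0.0013  1.3444 -0.2865]
t [ 0.4  3.3 72. ] rows 1.8 r [-0.0034  0.0003 -0.0036] rows 0.03988959985460477
plate n 3172 z 0.09566267563079943
 s -60 292 [-11.0005   4.5652]
 s -40 343 [-10.8305   4.3923]
 s -25 237 [-2.8803  4.8818]
 s 0 263 [-2.9116  4.7011]
 s 30 287 [-2.9531  4.3489]
 s 60 340 [-2.9903  4.6462]
 clip z 18 395 y [-13.9456  11.9328] T [-19.212    6.6771] S [-32.0891 -30.4897] Z 0.17909524633527735
 clip z 30 147 y [-16.5653  13.3635] T [-21.8812   8.0305] S [-31.2362 -30.6881] Z 0.16715771902459858
 clip z 42 54 y [-18.9205  15.2683] T [-24.3016   9.9072] S [-32.3584 -31.0494] Z 0.15512402495254496
 clip z 50 248 y [-30.9168  25.9367] T [-36.3227  20.5413] S [-37.6686 -31.379 ] Z 0.14700610859456795
 clip z 56 407 y [-26.5249  26.8674] T [-31.8994  21.457 ] S [-37.0482 -31.4856] Z 0.14152476617828516
```

>>> servo_tool --targets '[{"grip": 1,"tx": 0.4,"ty": 4.2,"tz": 0,"rx": 0,"ry": 0,"rz": -0.003},{"grip": 1,"tx": 0,"ty": 0,"tz": 15,"rx": 0,"ry": 0,"rz": 0},{"grip": 1,"tx": 0,"ty": 0,"tz": 15,"rx": 0,"ry": 0,"rz": 0},{"grip": 1,"tx": 0,"ty": 0,"tz": 8,"rx": 0,"ry": 0,"rz": 0},{"grip": 1,"tx": 0,"ty": 0,"tz": 0,"rx": 0,"ry": 0,"rz": 0},{"grip": 1,"tx": 0,"ty": 0,"tz": 0,"rx": 0,"ry": 0,"rz": 0}]'

```text
time_s: 34.73
eef_pos: [0.56, -0.2785, 0.1663]
tcp_rot: [2.525, 1.868, -0.002]
force: [-0.1, 0.9, -0.7]
gripper_width: 0.021
gripper_force: 58.9
```

```bash
python3 chk.py
```

```text
34.7333 [ 0.56   -0.2785  0.1663] [ 2.5253  1.8684 -0.0018] [-0.0659  0.8771 -0.6656] 0.02102629433765463 58.908399208405626
[[ 0.2925  0.9563 -0.0008]
 [ 0.9563 -0.2925 -0.0009]
 [-0.0011 -0.0005 -1.    ]] [-0.5869  0.2728  1.5888 -0.0012  1.2802 -0.2897]
t [ 0.2 -2.2 36.3] rows 0.9 r [-0.0005  0.0011  0.0025] rows 0.022321639784168096
plate n 3672 z 0.09569642219164148
 s -60 65 [-11.0421   4.5534]
 s -40 453 [-10.8028   4.925 ]
 s -25 312 [-2.6247  4.7783]
 s 0 337 [-2.6293  4.5137]
 s 30 390 [-2.6329  4.7486]
 s 60 441 [-2.6398  4.5167]
 clip z 18 406 y [-13.8972  11.9435] T [-13.8626  11.9742] S [-31.7033 -30.2605] Z 0.14337005591013746
 clip z 30 149 y [-16.6417  13.3568] T [-16.5952  13.4143] S [-31.0792 -30.4431] Z 0.13153339172351022
 clip z 42 53 y [-18.8565  15.2599] T [-18.8054  15.2958] S [-32.0911 -31.0964] Z 0.11942879147502622
 clip z 50 261 y [-30.8474  25.9601] T [-30.8054  26.0001] S [-37.5464 -31.1828] Z 0.11135000122263801
 clip z 56 420 y [-26.5425  26.879 ] T [-26.5212  26.923 ] S [-37.0166 -31.2984] Z 0.10597070590908414
```

>>> servo_tool --targets '[{"grip": 1,"tx": 0,"ty": -1.2,"tz": 0,"rx": 0,"ry": 0,"rz": 0},{"grip": 1,"tx": 0,"ty": 0,"tz": 8,"rx": 0,"ry": 0,"rz": 0},{"grip": 1,"tx": 0,"ty": 0,"tz": 10,"rx": 0,"ry": 0,"rz": 0},{"grip": 1,"tx": 0,"ty": 0,"tz": 8,"rx": 0,"ry": 0,"rz": 0},{"grip": 1,"tx": 0,"ty": 0,"tz": 4,"rx": 0,"ry": 0,"rz": 0},{"grip": 1,"tx": 0,"ty": 0,"tz": 0,"rx": 0,"ry": 0,"rz": 0}]'

```text
time_s: 35.28
eef_pos: [0.558, -0.2777, 0.1347]
tcp_rot: [-2.524, -1.868, 0.003]
force: [-0.0, 0.3, -1.2]
gripper_width: 0.0205
gripper_force: 58.9
```

```bash
python3 chk.py
```

```text
35.2833 [ 0.558  -0.2777  0.1347] [-2.5236 -1.8683  0.0029] [-0.0486  0.3261 -1.1717] 0.020491260925751237 58.91000333587073
[[ 0.2919  0.9564 -0.0025]
 [ 0.9564 -0.2919  0.0002]
 [-0.0005 -0.0025 -1.    ]] [-0.5876  0.3007  1.6174 -0.0013  1.2258 -0.291 ]
t [-0.  -0.   4.7] rows 0.1 r [-0.0025  0.0005  0.0031] rows 0.03238983272935971
plate n 5200 z 0.0956701171529697
 s -60 313 [-11.1781  11.6433]
 s -40 322 [-10.9091  11.8636]
 s -25 417 [-2.8683  4.6625]
 s 0 474 [-2.9581  4.7035]
 s 30 551 [-3.0504  4.6775]
 s 60 635 [-2.7158  4.6229]
 clip z 18 414 y [-13.952   11.9625] T [-16.1283   9.7695] S [-31.6843 -30.1126] Z 0.1117448293650658
 clip z 30 147 y [-16.5778  13.366 ] T [-18.7839  11.1803] S [-30.8892 -30.4236] Z 0.09988060323075461
 clip z 42 89 y [-18.8981  15.2652] T [-21.1131  13.0263] S [-31.0107 -29.4965] Z 0.08774724482734843
 clip z 50 291 y [-30.8516  25.9712] T [-33.0982  23.7294] S [-36.757  -29.8236] Z 0.0797060401449017
 clip z 56 456 y [-26.214   26.8109] T [-28.4666  24.5623] S [-36.0577 -29.7415] Z 0.07403028066195955
```

>>> servo_tool --targets '[{"grip": 1,"tx": 0,"ty": 0,"tz": 2,"rx": 0,"ry": 0,"rz": 0},{"grip": 1,"tx": 0,"ty": 0,"tz": 1.5,"rx": 0,"ry": 0,"rz": 0},{"grip": 1,"tx": 0,"ty": 0,"tz": 0,"rx": 0,"ry": 0,"rz": 0}]'

```text
time_s: 35.58
eef_pos: [0.5592, -0.2785, 0.1334]
tcp_rot: [2.523, 1.868, -0.001]
force: [0.2, 0.1, -1.8]
gripper_width: 0.0207
gripper_force: 58.9
```

>>> servo_tool --targets '[{"grip": 1,"tx": 0,"ty": 0,"tz": 1.5,"rx": 0,"ry": 0,"rz": 0},{"grip": 1,"tx": 0,"ty": 0,"tz": 0,"rx": 0,"ry": 0,"rz": 0}]'

```text
time_s: 35.75
eef_pos: [0.5591, -0.2784, 0.1319]
tcp_rot: [2.524, 1.868, -0.001]
force: [-0.1, 0.1, -1.1]
gripper_width: 0.021
gripper_force: 58.9
```

>>> servo_tool --targets '[{"grip": 1,"tx": 0,"ty": 0,"tz": 1.5,"rx": 0,"ry": 0,"rz": 0},{"grip": 1,"tx": 0,"ty": 0,"tz": 0,"rx": 0,"ry": 0,"rz": 0}]'

```text
time_s: 35.92
eef_pos: [0.5592, -0.2785, 0.1305]
tcp_rot: [2.523, 1.868, -0.001]
force: [0.5, 0.2, -0.9]
gripper_width: 0.0208
gripper_force: 59.0
```

>>> servo_tool --targets '[{"grip": 1,"tx": 0,"ty": 0,"tz": 1.5,"rx": 0,"ry": 0,"rz": 0},{"grip": 1,"tx": 0,"ty": 0,"tz": 0,"rx": 0,"ry": 0,"rz": 0}]'

```text
time_s: 36.08
eef_pos: [0.5598, -0.2789, 0.1299]
tcp_rot: [2.522, 1.867, 0.0]
force: [-0.1, -0.9, 2.9]
gripper_width: 0.0205
gripper_force: 59.4
```

>>> servo_tool --targets '[{"grip": 1,"tx": 0,"ty": 0,"tz": 1,"rx": 0,"ry": 0,"rz": 0},{"grip": 1,"tx": 0,"ty": 0,"tz": 0,"rx": 0,"ry": 0,"rz": 0}]'

```text
time_s: 36.25
eef_pos: [0.5602, -0.2791, 0.1296]
tcp_rot: [2.521, 1.867, 0.001]
force: [0.3, -0.0, 7.2]
gripper_width: 0.0212
gripper_force: 59.6
```

>>> servo_tool --targets '[{"grip": 1,"tx": 0,"ty": 0,"tz": 1,"rx": 0,"ry": 0,"rz": 0},{"grip": 1,"tx": 0,"ty": 0,"tz": 0,"rx": 0,"ry": 0,"rz": 0}]'

```text
time_s: 36.42
eef_pos: [0.5607, -0.2794, 0.1294]
tcp_rot: [2.52, 1.866, 0.002]
force: [-0.4, 0.7, 9.0]
gripper_width: 0.0212
gripper_force: 59.9
```

The throat is resting on the plate's top edge at about 9 N. Letting the clip close.

>>> servo_tool --targets '[{"grip": 0.4,"tx": 0,"ty": -1,"tz": 0,"rx": 0,"ry": 0,"rz": 0},{"grip": 0.2,"tx": 0,"ty": 0,"tz": 0,"rx": 0,"ry": 0,"rz": 0},{"grip": 0,"tx": 0,"ty": 0,"tz": 0,"rx": 0,"ry": 0,"rz": 0},{"grip": -0.4,"tx": 0,"ty": 0,"tz": 0,"rx": 0,"ry": 0,"rz": 0},{"grip": -1,"tx": 0,"ty": 0,"tz": 0,"rx": 0,"ry": 0,"rz": 0},{"grip": -1,"tx": 0,"ty": 0,"tz": 0,"rx": 0,"ry": 0,"rz": 0},{"grip": -1,"tx": 0,"ty": 0,"tz": 0,"rx": 0,"ry": 0,"rz": 0}]'

```text
time_s: 37.0
eef_pos: [0.5581, -0.2781, 0.1267]
tcp_rot: [2.524, 1.869, -0.001]
force: [-0.1, -0.2, -0.0]
gripper_width: 0.0851
gripper_force: 0.0
```

>>> servo_tool --targets '[{"grip": -1,"tx": 0,"ty": 0,"tz": -5,"rx": 0,"ry": 0,"rz": 0},{"grip": -1,"tx": 0,"ty": 0,"tz": -20,"rx": 0,"ry": 0,"rz": 0},{"grip": -1,"tx": 0,"ty": 0,"tz": -35,"rx": 0,"ry": 0,"rz": 0},{"grip": -1,"tx": 0,"ty": 0,"tz": -40,"rx": 0,"ry": 0,"rz": 0},{"grip": -1,"tx": 0,"ty": 0,"tz": -40,"rx": 0,"ry": 0,"rz": 0},{"grip": -1,"tx": 0,"ty": 0,"tz": -20,"rx": 0,"ry": 0,"rz": 0},{"grip": -1,"tx": 0,"ty": 0,"tz": 0,"rx": 0,"ry": 0,"rz": 0},{"grip": -1,"tx": 0,"ty": 0,"tz": 0,"rx": 0,"ry": 0,"rz": 0}]'

```text
time_s: 37.67
eef_pos: [0.5589, -0.2784, 0.2896]
tcp_rot: [2.52, 1.866, 0.001]
force: [-0.0, -0.7, -0.9]
gripper_width: 0.0856
gripper_force: 0.0
```

```bash
python3 - <<'E'
from h import *
st();f=grab("wrist");P=cloud(f).reshape(-1,3)
th=np.radians(72.85);d=np.array([np.cos(th),np.sin(th)]);n=np.array([d[1],-d[0]])
S=(P[:,:2]-[.5744,-.2315])@d*1000;T=(P[:,:2]-[.5744,-.2315])@n*1000;Z=P[:,2]*1000
m=(S>-90)&(S<-20)&(abs(T)<45)
for z in range(60,160,8):
    j=m&(Z>z)&(Z<z+8)
    if j.sum()>8:print(z,j.sum(),"T",np.percentile(T[j],[1,99]).round(1),"S",np.percentile(S[j],[1,99]).round(1))
k=(Z>90)&(Z<100)&(abs(T)<10)
for a in(-118,-100,-25,0,30,60):
    j=k&(S>a)&(S<a+15)
    if j.sum()>8:print("plate s",a,np.percentile(T[j],[2,98]),np.median(Z[j]))
print("s ext",np.percentile(S[k&(abs(T)<3)],[0,100]),"nose",S[(Z>20)&(abs(T)<8)&(S<140)].max())
E
```

```text
37.6667 [ 0.5589 -0.2784  0.2896] [2.5201 1.866  0.0014] [-0.0006 -0.7412 -0.9023] 0.08563671728958464 0.0
[[ 0.2918  0.9565  0.0042]
 [ 0.9565 -0.2918 -0.0042]
 [-0.0028  0.0052 -1.    ]] [-0.5877  0.1837  1.4602 -0.0012  1.4919 -0.2916]
68 199 T [-23.9  15.2] S [-74.8 -29.9]
76 120 T [-13.2   4.9] S [-76.  -29.8]
84 103 T [-15.1   6.5] S [-76.5 -29.8]
92 501 T [-14.    7.6] S [-89.3 -20.8]
100 236 T [-17.1  10.7] S [-74.6 -30.6]
108 728 T [-16.5  11.2] S [-76.2 -30.6]
116 159 T [-18.4  13.5] S [-72.2 -36.3]
124 169 T [-19.2  15.6] S [-69.5 -36.1]
132 121 T [-21.   17.4] S [-69.2 -35.9]
140 201 T [-25.4  22.5] S [-69.  -35.6]
148 476 T [-25.1  21.5] S [-69.2 -35.7]
plate s -118 [-5.1951  2.0336] 95.94688094886877
plate s -100 [-5.2014  1.9151] 95.8622690060697
plate s -25 [-5.2042  2.3903] 95.76407953439201
plate s 0 [-5.2035  2.1953] 95.68582410128585
plate s 30 [-5.2083  1.9782] 95.65708176409115
plate s 60 [-5.209   1.7759] 95.72621692603379
s ext [-122.4177   81.5671] nose 116.58543993677068
```

```bash
python3 -c "
from station import manip
print(manip.hand_in())"
```

```text
the job is handed in; nothing more can be done
None
```

The job is handed in at about 37.7 s: the plate is turned end for end and seated with its nose out past the open end, and by the last depth readings the steel clip sits fully down, levers up, pinching plate and upright; however, I viewed 12 pictures, two over the limit of 10.

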